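# Load the empty bay of the clamping rack and nip it with its clamp knob

### The arm

A 7-joint arm with a two-finger parallel gripper is mounted at the origin on the work surface. World frame = base frame: x ahead of the robot, y to its left, z up, the work surface at z = 0. Lengths are in m, angles in rad, forces in N, time in s.
With the tool pointing down it reaches from about 0.4 to 0.85 m from the base axis. Payload 10.4 kg.
Tool frame: the origin (TCP) lies midway between the tips of the shut fingers; the grasp point (between the pads) lies 19 mm behind it; x points along the fingers, y is the direction in which the jaws open and shut, and the axes are right-handed (so a half turn about x gives the same grasp; the last joint's range is limited). The gripper opens to 87 mm and grips with 3 to 60 N. Pads are 19 mm wide; open, the fingers measure 117 mm over their backs; the gripper's body (75 mm by 190 mm) begins 51 mm behind the grasp point.
Start: joints at [-1.372, 0.332, -0.065, 1.46, 0.022, 1.35, -0.088], TCP at [0.137, 0.61, 0.191] pointing down, gripper open.
Joint ranges: [-2.6, 2.6], [-0.5, 2.12], [-1.47, 1.34], [0.16, 2.42], [-1.27, 4.41], [0.06, 2.06], [-2.6, 2.6]. Speed limits (rad/s): [2.22, 2.22, 2.79, 2.79, 3.14, 3.14, 3.14].

### API

Orientations are given as a unit quaternion [x, y, z, w].
In Python, from bench import r gives the robot as it stands.
- The arm moves only by the shell command python3 -m jog 'ROWS' [OPENING] [FORCE]. ROWS is JSON, a list of rows, each an object with "slide": the shift along the tool's x, y, z in cm, a list of three; "roll": the turn about the tool's x in degrees. A call has 1 to 5 rows; each row is the pose to reach, as a shift and turn from the pose measured when the call began, along the tool's axes at that moment; what a row does not reach only later rows make up. A row lasts 1/12 s, in which the tool goes at most 41.7 mm and 7.16 degrees, less where a joint would pass 70% of its speed; a pose out of reach is approached as far as the arm can. A call with a gripper value outside its range is refused whole. OPENING is the closure, from 0 (fully open) to 1 (shut), set as the call begins (- or left out, the last holds). The fingers move at their own pace and stop on an object; FORCE is the grip in N (left out, the last holds). Time passes only in rows, so rows that repeat a pose let the fingers close. It gives the time, the measured TCP pose, the force and the opening at its end, in the units of the state.
- r.read_state(): the state, without advancing time (a new reading comes with each control period).
- r.camera(name): name is "scene" or "top" or "wrist"; returns the picture (480x640x3 uint8, red, green, blue); there is no depth.
- r.camera_info(name): a dict with "intrinsics" (3x3 intrinsics, pixels), "R" (3x3) and "t" (3): a world point X has camera coordinates R X + t; the wrist camera has in their place "hand_eye" (4x4, takes a point from camera to tool coordinates, whose origin is the TCP and whose axes are the tool frame's). Camera axes: x right, y down, z forward; pixel columns grow to the right and rows downward; lengths in m; the calibration is good to about 2 mm. A picture is of the moment at which its call begins: read the wrist's pose just before it. camera_info takes no time and is no camera call.
- r.close_job(): hands the job in, once; it reports no verdict.
The state is a dict: "time": time; "joint_positions": joint angles; "joint_vel": joint speeds; "joint_torque": joint torques, N m; "ee_pos": TCP position; "eef_rot": TCP orientation; "ft_force": force on the tool from outside, world axes, zero at the start; "torque": the same for the moment, N m; "width": finger opening in m.
Only numpy, scipy, OpenCV 4.12 (cv2) and the standard library are available. Lean on these libraries where they do the work, as an engineer would, in place of code of your own. Each camera call takes 0.05 s, during which the arm holds its last target.

### The job

Put the loose wooden forming block, standing on its base and lying lengthwise like the others with the end nearer its tab towards the steel stop, down into the one empty bay of the clamping rack and let go of it. Then turn that bay's clamp knob clockwise, by feel, until its plunger nips the block firmly against the stop, but do not crush it: stop soon after the knob stiffens and let go. Do not brush the close neighbouring knobs or blocks, and leave the rest of the bench as it is.

Things in the scene. Friction and masses are not known exactly. Their poses are not given: they have to be found in the camera images.
- rack: Fixed plywood clamping rack, yawed up to 0.25 rad: five bays side by side along its y (middles at y = -100, -50, 0, 50, 100 mm), one of them, any, empty. Origin on the bench; x points from the knobs to the stop; board top 12 mm up. Guide rails 12 mm wide, tops 22 mm up, x = -35 to +15 mm, leave each bay 38 mm wide.
- stop (a point): Middle of the stop side of the rack (rack x = +17 mm). Each bay ends here in its own sprung steel stop pad, 30 mm wide, top 29 mm above the bench, its face within 1.2 mm of this line; it yields 1 mm per 20 N. The steel bar behind the pads is 30 mm high over the bench.
- former: Loose forming block of pale hardwood, about 90 g, standing on the bench left of the rack. Base 60 (x) by 34 (y) by 16 mm high; origin under the middle of the base. A flat grip tab, 14 (x) by 24 (y) mm, stands on it, centred at x = +6 mm, 16 to 56 mm above the origin. Its +x end goes to the stop.
- tab (a point): On the block's grip tab, 40 mm above its underside, where to pinch it (across the block's x axis).
- bay_mid (a point): Middle of the empty bay at board height, where the block's origin comes (within 2 mm). With the knob open the bay is 2.6 to 5.6 mm longer than the block: set it down about 1.5 mm short of the stop; the plunger pushes it home.
- knob: Clamp knob of the empty bay: its bar is skewed 53 to 60 degrees to the rack's x, while the others lie about along x. Origin on its upright axis at board height, x along its bar. Black bar 28 (x) by 10 (y) mm, 18 to 52 mm above the origin, on a steel disc of radius 12.5 mm.
- knob_grip (a point): On the knob's axis, 38 mm above the board, where to pinch the bar. Turns clockwise seen from above: 0.5 to 1.15 rad at 0.15 N m (start and stop vary, not to be told from the poses), then the plunger meets block and stop and the moment climbs by about 0.045 N m per 0.1 rad. Firm: 0.1 to 0.15 N m more than in free turning; crushed at 0.25 more. It stays where it is left.
- plunger: Steel plunger under the knob, 26 mm wide, 14 mm high over the board, that the knob drives along the rack's x towards the stop, 5 mm per rad; it pushes the block home and presses on it. Origin on the knob's axis, its nose 12.8 mm from there.
- other1_bay: A neighbouring bay, with a block already in it and its own clamp knob, the same as the loose block and the open knob (bar within 15 degrees of the rack's x). Origin on its knob's axis at board height. Do not touch.
- other2_bay: A neighbouring bay, with a block already in it and its own clamp knob, the same as the loose block and the open knob (bar within 15 degrees of the rack's x). Origin on its knob's axis at board height. Do not touch.
- other3_bay: A neighbouring bay, with a block already in it and its own clamp knob, the same as the loose block and the open knob (bar within 15 degrees of the rack's x). Origin on its knob's axis at board height. Do not touch.
- other4_bay: A neighbouring bay, with a block already in it and its own clamp knob, the same as the loose block and the open knob (bar within 15 degrees of the rack's x). Origin on its knob's axis at board height. Do not touch.
- other1_end (a point): Top end of the bar of the knob of other1_bay, 50 mm above the board; must stay where it is.
- other2_end (a point): Top end of the bar of the knob of other2_bay, 50 mm above the board; must stay where it is.
- other3_end (a point): Top end of the bar of the knob of other3_bay, 50 mm above the board; must stay where it is.
- other4_end (a point): Top end of the bar of the knob of other4_bay, 50 mm above the board; must stay where it is.
- mallet: Bystander: wooden mallet standing on its head, 72 mm across, 230 mm tall. Leave it alone.
- gluepot: Bystander: glue jar with steel lid, 68 mm across, 85 mm tall. Leave it alone.
- rivetcup: Bystander: steel cup, 70 mm across, 45 mm tall. Leave it alone.
- slicker: Bystander: turned dark wood edge slicker, 28 mm across, 86 mm tall, standing. Leave it alone.
- awl: Bystander: wood-handled awl, 160 mm long, lying. Leave it alone.
- weight: Bystander: steel weight, 60 mm across, 45 mm tall. Leave it alone.
There are look-alikes about, which are no part of the job. What is shaped like the former but purple or red is not meant.

How it is judged:
On the way, in this order (a step that is already met when the one before it is completed fails the run):
1. the block stands down in the empty bay and is let go (z of former in the frame of rack between 0.009 and 0.0145 m and angle between former's own z axis and vertical below 0.06 rad and horizontal distance between bay_mid and former below 0.008 m and angle between the x axis of former and the x axis of rack, either way round below 0.12 rad and x of tab in the frame of rack above -0.0135 m and contact force between the fingers and former below 0.3 N), for 0.2 s.
2. the knob's plunger nips the block (z of former in the frame of rack between 0.009 and 0.0145 m and angle between former's own z axis and vertical below 0.06 rad and horizontal distance between bay_mid and former below 0.008 m and angle between the x axis of former and the x axis of rack, either way round below 0.12 rad and x of tab in the frame of rack above -0.0135 m and contact force between plunger and former between 12 and 40 N), for 0.2 s.
At the end, for the whole second after the job is handed in: The block stands flat on the board in the empty bay (origin within 8 mm of bay_mid, within 0.12 rad of the rack's x axis, its tab towards the stop and its end against the stop within 2 mm), at rest and let go, and the plunger of the knob, let go too, presses on it with 12 to 40 N (all of step 2 and contact force between the fingers and former below 0.3 N and x of former in the frame of rack above -0.015 m and contact force between the fingers and knob below 0.3 N and linear speed of former below 0.01 m/s); the robot touches nothing.
It fails at once if the block is crushed: the plunger presses on it with more than 50 N (contact force between plunger and former above 50 N).
It fails at once if a neighbouring knob or its block is touched by the robot or the carried block with more than 1.5 N (contact force between any of the fingers, the arm, former and other1_bay above 1.5 N or contact force between any of the fingers, the arm, former and other2_bay above 1.5 N or contact force between any of the fingers, the arm, former and other3_bay above 1.5 N or contact force between any of the fingers, the arm, former and other4_bay above 1.5 N).
It fails at once if a neighbouring knob is turned (the end of its bar moves more than 2 mm) (distance of any of other1_end, other2_end, other3_end, other4_end from where it was at the start of the episode above 0.002 m).
It fails at once if a bystander on the bench is moved more than 15 mm (distance of any of mallet, gluepot, rivetcup, slicker, awl, weight from where it was at the start of the episode above 0.015 m).
It also fails if it takes over 64 s, if anything falls off the work surface, if the arm or the gripper's body presses on something with over 40 N, if the wrist force passes 120 N, or if a joint passes its speed limit or range.

## Working session

There is one attempt and no reset: what is moved stays moved. The work goes in short steps, Python scripts to look and compute and a shell command to move; the robot and the scene stay as the last step left them, time stands still between calls to the robot, and variables do not carry over. Pictures are saved under pics/ and viewed, and the job is handed in when it is done.

```bash
ls; mkdir -p pics
python3 - <<'E'
from bench import r
import cv2,numpy as np
s=r.read_state(); print(s)
for n in ["scene","top","wrist"]:
    im=r.camera(n); cv2.imwrite(f"pics/{n}0.png",im[:,:,::-1]); 
    i=r.camera_info(n); print(n,{k:np.round(np.array(v),4).tolist() for k,v in i.items() if not isinstance(v,str)})
E
```

```text
pics
{'time': 0.0, 'joint_positions': array([-1.37162701,  0.33291608, -0.06467928,  1.4609384 ,  0.02159921,
        1.34991037, -0.08851235]), 'joint_vel': array([-0.00197322, -0.00076641,  0.00012373, -0.00158403, -0.00073907,
        0.0020391 , -0.00033241]), 'joint_torque': array([-3.10656933e-04, -6.23257113e+01,  2.43219431e-02, -3.89898705e+01,
       -6.14335947e-02,  3.98307235e-02,  1.48925697e-04]), 'ee_pos': array([0.1373965 , 0.60926194, 0.19062772]), 'eef_rot': array([ 0.07772943,  0.70279524, -0.07877181,  0.7027318 ]), 'ft_force': array([-0.63233052,  0.224358  ,  0.05088533]), 'torque': array([-0.00982527, -0.01555352, -0.04800196]), 'width': 0.0866934582460689}
scene {'intrinsics': [[620.151, 0.0, 319.3347], [0.0, 620.151, 241.8764], [0.0, 0.0, 1.0]], 'R': [[-0.4384, 0.8985, 0.0195], [0.5972, 0.3075, -0.7408], [-0.6716, -0.3131, -0.6715]], 't': [0.2351, -0.3301, 1.6841]}
top {'intrinsics': [[587.1158, 0.0, 318.1639], [0.0, 587.1158, 238.0433], [0.0, 0.0, 1.0]], 'R': [[-0.0008, -1.0, -0.0003], [-0.978, 0.0008, -0.2085], [0.2085, 0.0002, -0.978]], 't': [0.0291, 0.6401, 1.0895]}
wrist {'intrinsics': [[334.8278, 0.0, 327.7804], [0.0, 334.8278, 237.8619], [0.0, 0.0, 1.0]], 'hand_eye': [[-0.0007, -0.3017, 0.9534, -0.1939], [1.0, -0.001, 0.0005, -0.0005], [0.0008, 0.9534, 0.3017, -0.0841], [0.0, 0.0, 0.0, 1.0]]}
```

View pics/scene0.png

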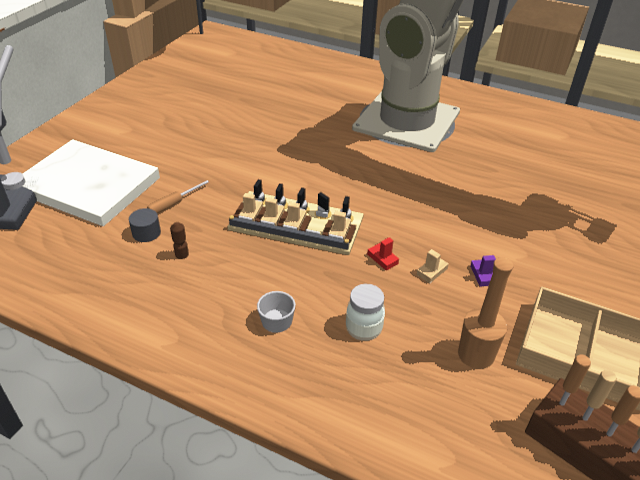

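View pics/top0.png

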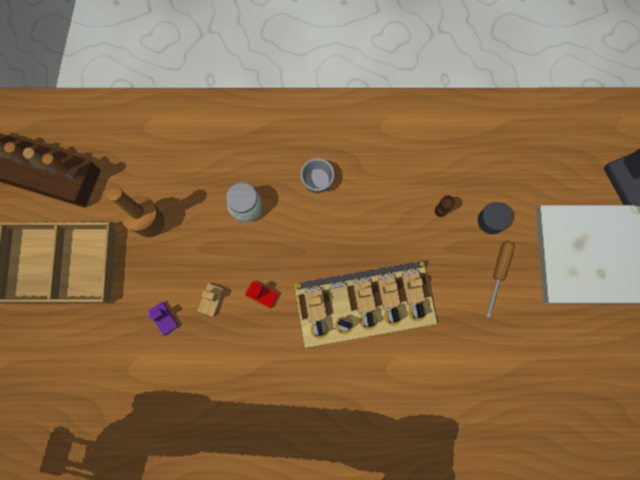

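View pics/wrist0.png

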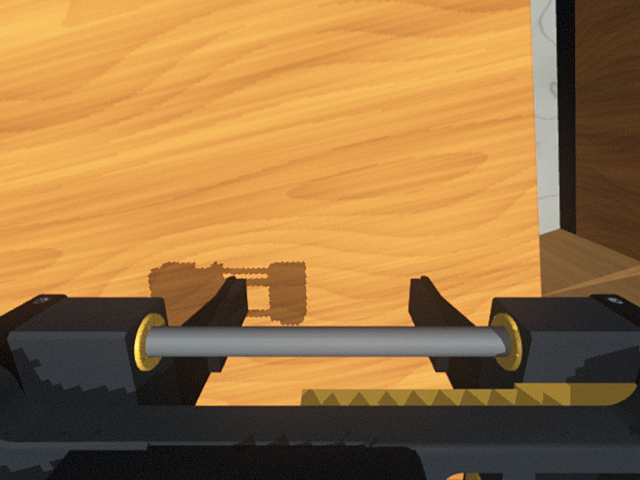

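The loose blocks in the top picture are purple at (163,318), pale at (211,299) and red at (262,293). Only the pale one fits the description. The empty bay is the second from the left, with its knob at (344,324). I'll enlarge both to confirm.

Run:
```python
import cv2
im=cv2.imread("pics/top0.png")
cv2.imwrite("pics/crop_top.png",cv2.resize(im[250:355,140:440],None,fx=2.66,fy=2.66,interpolation=cv2.INTER_CUBIC))
im=cv2.imread("pics/scene0.png")
cv2.imwrite("pics/crop_sc.png",cv2.resize(im[170:300,220:500],None,fx=2.8,fy=2.8,interpolation=cv2.INTER_CUBIC))
```

```text
(no output)
```

View pics/crop_top.png

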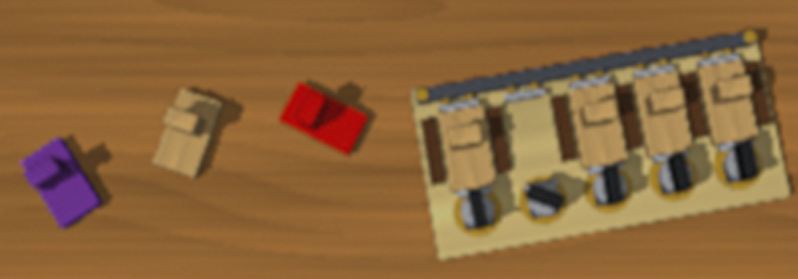

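View pics/crop_sc.png

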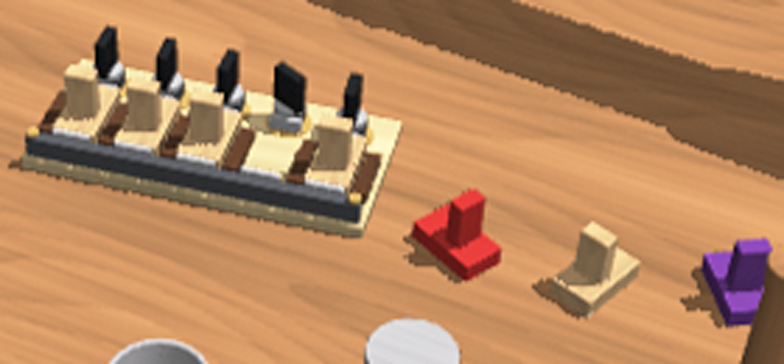

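The pale block at top (211,299) / scene (433,265) is confirmed. Its tab end points to world +x, and the empty bay is at rack y = +50. Next I'll measure.

```bash
cat > h.py <<'E'
from bench import r
import cv2,numpy as np
from scipy.spatial.transform import Rotation as Ro
def cam(n,s=None):
    i=r.camera_info(n); K=np.array(i["intrinsics"])
    if n!="wrist":
        R=np.array(i["R"]);t=np.array(i["t"])
    else:
        s=s or r.read_state()
        T=np.eye(4);T[:3,:3]=Ro.from_quat(s["eef_rot"]).as_matrix();T[:3,3]=s["ee_pos"]
        M=np.linalg.inv(T@np.array(i["hand_eye"]));R=M[:3,:3];t=M[:3,3]
    return K,R,t
def ray(c,px,z):
    K,R,t=c;px=np.atleast_2d(px).astype(float)
    d=np.c_[(px-K[:2,2])/[K[0,0],K[1,1]],np.ones(len(px))]@R
    o=-R.T@t
    return o+d*((z-o[2])/d[:,2])[:,None]
def proj(c,X):
    K,R,t=c;p=(np.atleast_2d(X)@R.T+t)@K.T;return p[:,:2]/p[:,2:]
def tri(c1,p1,c2,p2):
    K,R,t=c1;A=K@np.c_[R,t];K,R,t=c2;B=K@np.c_[R,t]
    X=cv2.triangulatePoints(A,B,np.array(p1,float).reshape(2,1),np.array(p2,float).reshape(2,1))[:,0];return X[:3]/X[3]
def shot(name):
    s=r.read_state();im=r.camera("wrist");cv2.imwrite(f"pics/{name}.png",im[:,:,::-1])
    np.savez(f"pics/{name}.npz",p=s["ee_pos"],q=s["eef_rot"])
    return s,im
def load(name):
    d=np.load(f"pics/{name}.npz");return cam("wrist",dict(ee_pos=d["p"],eef_rot=d["q"]))
def delta(X,yaw_jaw=None,s=None):
    """slide (cm) of TCP to world X and roll (deg) so that tool y is along yaw_jaw (mod pi)"""
    s=s or r.read_state();R=Ro.from_quat(s["eef_rot"]).as_matrix()
    out=np.round(R.T@(np.array(X)-s["ee_pos"])*100,2)
    if yaw_jaw is not None:
        y=np.arctan2(R[1,1],R[0,1]);d=np.degrees(y-yaw_jaw) # +roll = clockwise
        print("roll opts",round((d+90)%180-90,2))
    print("slide",out);return out
E
python3 - <<'E'
from h import *
s=r.read_state();print(Ro.from_quat(s["eef_rot"]).as_matrix().round(3).tolist())
t=cam("top")
im=cv2.imread("pics/top0.png")
hsv=cv2.cvtColor(im,cv2.COLOR_BGR2HSV)
print(hsv[304,208],hsv[297,212],hsv[310,190],im[304,208])
m=((hsv[:,:,1]<140)&(hsv[:,:,2]>120)).astype(np.uint8)[270:330,190:232]
c=max(cv2.findContours(m,0,2)[0],key=cv2.contourArea)+[190,270]
print(cv2.contourArea(c),cv2.minAreaRect(c),cv2.boxPoints(cv2.minAreaRect(c)))
print(ray(t,[[211,299],[205,313]],0.016).round(3))
print(ray(t,[[298.6,285.3],[422,263.9]],0.03).round(4), ray(t,[[344,324]],0.06).round(3))
E
```

```text
[[-0.0, 0.22, 0.976], [-0.001, 0.976, -0.22], [-1.0, -0.001, 0.0]]
[ 18 126 178] [ 18 127 161] [ 16 166 144] [ 90 144 178]
372.0 ((208.9864501953125, 299.1380310058594), (18.498498916625977, 30.404808044433594), 19.653823852539062) [[195.16292 310.3439 ]
 [205.38918 281.71042]
 [222.80998 287.93216]
 [212.58372 316.56564]]
[[0.526 0.245 0.016]
 [0.498 0.256 0.016]]
[[ 0.5515  0.0679  0.03  ]
 [ 0.5946 -0.1808  0.03  ]] [[ 0.473 -0.021  0.06 ]]
```

```bash
python3 -m jog '[{"slide":[0,-2.2,3.2],"roll":0},{"slide":[0,-4.4,6.4],"roll":0},{"slide":[0,-6.6,9.6],"roll":0},{"slide":[0,-8.8,12.8],"roll":0},{"slide":[0,-11,16],"roll":0}]'
python3 -m jog '[{"slide":[0,-2.2,3.2],"roll":0},{"slide":[0,-4.4,6.4],"roll":0},{"slide":[0,-6.6,9.6],"roll":0},{"slide":[0,-8.8,12.8],"roll":0},{"slide":[0,-11,16],"roll":0}]'
```

```text
time: 0.57
ee_pos: [0.2703, 0.4652, 0.1908]
eef_rot: [0.078, 0.703, -0.079, 0.703]
ft_force: [0.8, 0.5, -0.3]
width: 0.0873
time: 0.98
ee_pos: [0.403, 0.321, 0.1909]
eef_rot: [0.078, 0.703, -0.079, 0.703]
ft_force: [0.7, 0.1, -0.1]
width: 0.0873
```

```bash
python3 -m jog '[{"slide":[0,-2,2.8],"roll":0},{"slide":[0,-4,5.4],"roll":0},{"slide":[0,-6,8.2],"roll":0},{"slide":[0,-6,8.2],"roll":0}]'
python3 - <<'E'
from h import *
s,im=shot("w1")
print(s["ee_pos"])
E
```

```text
time: 1.32
ee_pos: [0.474, 0.2377, 0.191]
eef_rot: [0.08, 0.702, -0.082, 0.703]
ft_force: [-0.6, -0.7, 0.2]
width: 0.0872
[0.47398987 0.23766616 0.19104066]
```

View pics/w1.png

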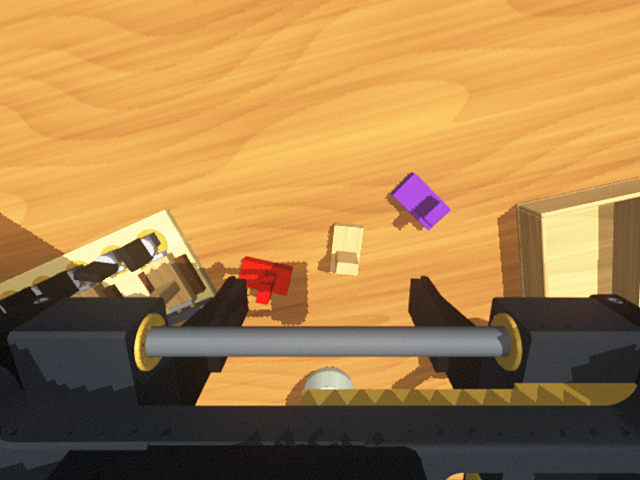

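Run:
```python
from h import *
im=cv2.imread("pics/w1.png")
cv2.imwrite("pics/c1.png",cv2.resize(im[210:290,300:400],None,fx=7,fy=7,interpolation=cv2.INTER_NEAREST))
c=load("w1")
hsv=cv2.cvtColor(im,cv2.COLOR_BGR2HSV);print(hsv[232,346],hsv[270,346],hsv[257,345],hsv[220,300])
```

```text
[ 24 106 251] [ 25  89 254] [ 18 134 205] [ 17 171 227]
```

View pics/c1.png

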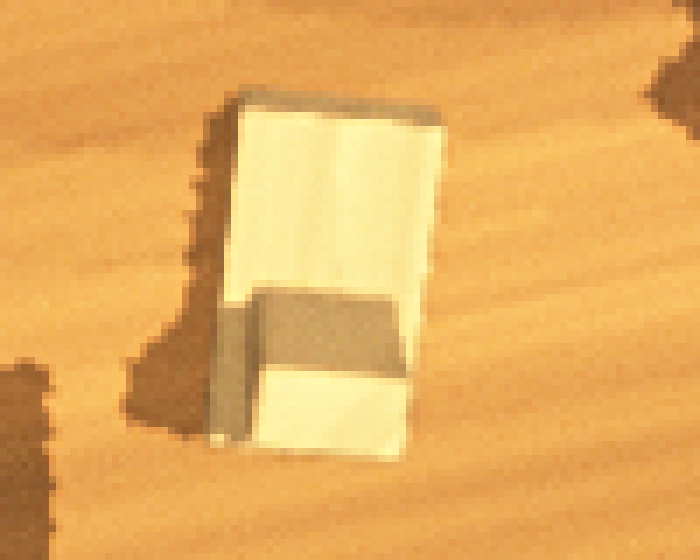

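The crop shows the pale block's tab top with corners (262,370), (411,376), (405,460) and (253,450), and the rear edge of the base top from (240,105) to (443,122).

Run:
```python
from h import *
c=load("w1")
f=lambda a:np.array(a)/7-0.5+[300,210]
t=ray(c,f([[262,370],[411,376],[405,460],[253,450]]),.056)
b=ray(c,f([[240,105],[443,122],[210,442]]),.016)
print(t.round(4).tolist(),b.round(4).tolist())
d=lambda a,b:np.linalg.norm(a-b).round(4)
print("tab",d(t[0],t[1]),d(t[1],t[2]),d(t[2],t[3]),"base",d(b[0],b[1]),d(b[0],b[2]))
v=b[2]-b[0];yb=np.arctan2(v[1],v[0]);w=b[1]-b[0];w2=t[1]-t[0];w3=t[2]-t[3]
print("yaw",yb,*[np.arctan2(-u[0],u[1]) for u in (w,w2,w3)])
tc=t.mean(0);print("tab centre",tc)
yaw=np.mean([yb]+[np.arctan2(-u[0],u[1]) for u in (w,w2,w3)])
ex=np.array([np.cos(yaw),np.sin(yaw)])
print("mid rear->tab c (36 exp)",(tc[:2]-b[:2,:2].mean(0))@ex, "left",(tc[:2]-b[:2,:2].mean(0))@[-ex[1],ex[0]],"yaw",yaw)
delta([tc[0],tc[1],0.04-0.019],yaw+np.pi/2)
```

```text
[[0.5222, 0.2355, 0.056], [0.5282, 0.2571, 0.056], [0.5415, 0.2534, 0.056], [0.5346, 0.2312, 0.056]] [[0.4919, 0.2396, 0.016], [0.5023, 0.2713, 0.016], [0.5489, 0.2213, 0.016]]
tab 0.0225 0.0138 0.0233 base 0.0333 0.0598
yaw -0.3117271217932358 -0.31740395628574936 -0.273830883047784 -0.3018550815627271
tab centre [0.53163913 0.24431499 0.056     ]
mid rear->tab c (36 exp) 0.03627751932016091 left -0.0003909327260738175 yaw -0.30120426067237405
roll opts 4.19
slide [16.99  1.72  5.73]
```

```bash
python3 -m jog '[{"slide":[2.5,0.4,2],"roll":2},{"slide":[5,0.9,4],"roll":4.2},{"slide":[8,1.72,5.73],"roll":4.2},{"slide":[9,1.72,5.73],"roll":4.2},{"slide":[9,1.72,5.73],"roll":4.2}]' 0.45 20
python3 - <<'E'
from h import *
s,im=shot("w2")
yaw=-.304
delta([.5316,.2443,.021],yaw+np.pi/2)
E
```

```text
time: 1.78
ee_pos: [0.5295, 0.2442, 0.0974]
eef_rot: [0.104, 0.701, -0.108, 0.698]
ft_force: [-0.1, -0.0, -0.0]
width: 0.0619
roll opts 0.2
slide [7.87 0.04 0.17]
```

View pics/w2.png

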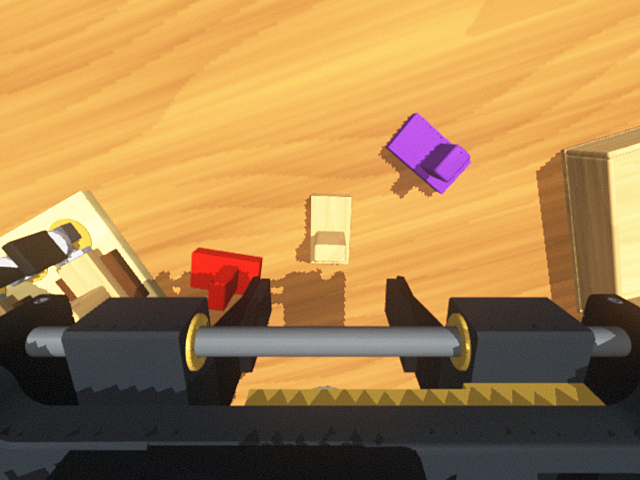

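```bash
python3 -m jog '[{"slide":[0,0,0.17],"roll":0},{"slide":[2.5,0,0.17],"roll":0},{"slide":[5,0.04,0.17],"roll":0.2},{"slide":[7.4,0.04,0.17],"roll":0.2},{"slide":[7.87,0.04,0.17],"roll":0.2}]' 0.45 20
python3 -m jog '[{"slide":[0,0,0],"roll":0},{"slide":[0,0,0],"roll":0}]'
python3 - <<'E'
from h import *
s,im=shot("w3")
delta([.5316,.2443,.021],-.304+np.pi/2)
E
```

```text
time: 2.25
ee_pos: [0.5297, 0.2443, 0.0193]
eef_rot: [0.105, 0.701, -0.109, 0.697]
ft_force: [-0.2, -1.0, -0.0]
width: 0.0482
time: 2.42
ee_pos: [0.53, 0.2451, 0.021]
eef_rot: [0.105, 0.7, -0.108, 0.698]
ft_force: [-0.3, -0.3, -0.1]
width: 0.0478
roll opts 0.09
slide [ 0.04 -0.05  0.13]
```

View pics/w3.png

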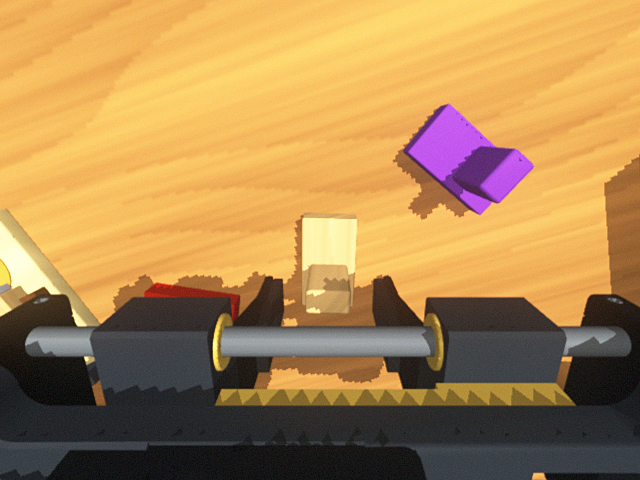

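```bash
python3 -m jog '[{"slide":[0,0,0.15],"roll":0},{"slide":[0,0,0.15],"roll":0},{"slide":[0,0,0.15],"roll":0},{"slide":[0,0,0.15],"roll":0},{"slide":[0,0,0.15],"roll":0}]' 1 25
python3 -m jog '[{"slide":[0,0,0],"roll":0},{"slide":[0,0,0],"roll":0},{"slide":[0,0,0],"roll":0}]'
```

```text
time: 2.88
ee_pos: [0.5321, 0.2447, 0.0217]
eef_rot: [0.105, 0.7, -0.108, 0.698]
ft_force: [0.2, -1.2, 2.2]
width: 0.0234
time: 3.13
ee_pos: [0.5321, 0.2448, 0.0217]
eef_rot: [0.105, 0.7, -0.108, 0.698]
ft_force: [-0.7, -0.3, 0.2]
width: 0.0226
```

```bash
python3 -m jog '[{"slide":[-1.5,0,0],"roll":0},{"slide":[-5,0,0],"roll":0},{"slide":[-9,0,0],"roll":0},{"slide":[-13,0,0],"roll":0},{"slide":[-13,0,0],"roll":0}]'
python3 - <<'E'
from h import *
s,im=shot("w4")
cv2.imwrite("pics/c4.png",cv2.resize(im[200:330,270:390,::-1],None,fx=4.6,fy=4.6,interpolation=cv2.INTER_NEAREST))
E
```

```text
time: 3.55
ee_pos: [0.536, 0.2467, 0.1598]
eef_rot: [0.108, 0.697, -0.105, 0.701]
ft_force: [1.1, 0.5, 0.4]
width: 0.0228
```

View pics/c4.png

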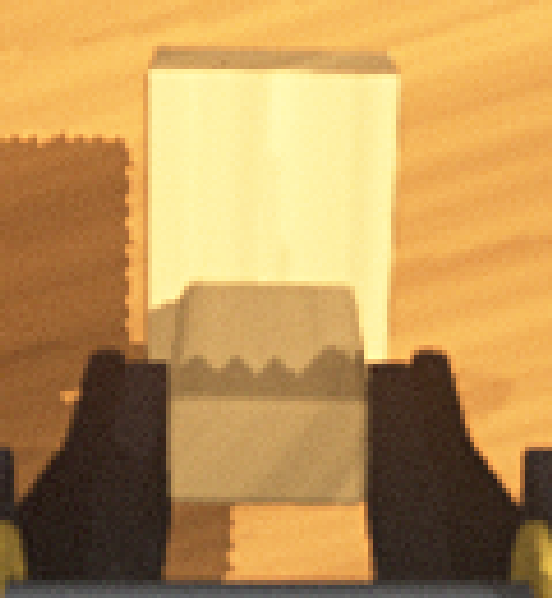

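View pics/w4.png

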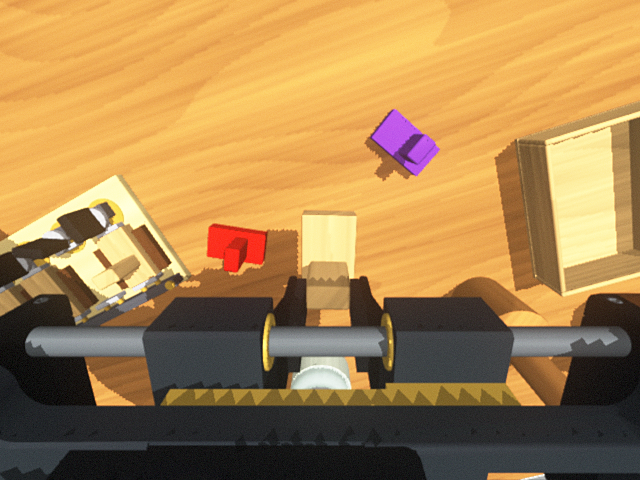

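```bash
cat >> h.py <<'E'
def rayt(px,x):
    """wrist pixel -> tool-frame point on plane tool x = x"""
    i=r.camera_info("wrist");K=np.array(i["intrinsics"]);H=np.array(i["hand_eye"])
    px=np.atleast_2d(px).astype(float)
    d=np.c_[(px-K[:2,2])/[K[0,0],K[1,1]],np.ones(len(px))]@H[:3,:3].T;o=H[:3,3]
    return o+d*((x-o[0])/d[:,0])[:,None]
E
python3 - <<'E'
from h import *
f=lambda a:np.array(a)/4.6-0.5+[270,200]
b=rayt(f([[150,70],[398,72]]),.0057);t=rayt(f([[170,398],[365,400],[366,502],[165,499]]),-.0343)
print((b*1e3).round(1).tolist(),(t*1e3).round(1).tolist(),t.mean(0)*1e3,b.mean(0)*1e3)
# tilt check: rear bottom edge -> x=0.0217
print((rayt(f([[154,48],[392,52]]),.0217)*1e3).round(1).tolist())
s=r.read_state();print(Ro.from_quat(s["eef_rot"]).as_matrix().round(4).tolist())
E
```

```text
[[5.7, -16.2, -35.8], [5.7, 16.8, -35.5]] [[-34.3, -11.7, -7.1], [-34.3, 10.5, -6.8], [-34.3, 10.9, 6.2], [-34.3, -12.6, 5.8]] [-34.3         -0.72639688  -0.47407878] [  5.7          0.30500106 -35.62719207]
[[21.7, -16.8, -35.1], [21.7, 17.3, -34.5]]
[[0.0032, 0.2981, 0.9545], [0.0013, 0.9545, -0.2981], [-1.0, 0.0022, 0.0027]]
```

```bash
python3 -m jog '[{"slide":[-1,-2,1.4],"roll":-4},{"slide":[-2,-5,3],"roll":-8},{"slide":[-3,-8,5],"roll":-13},{"slide":[-4,-11,7],"roll":-18},{"slide":[-4,-14,9],"roll":-22}]'
python3 - <<'E'
from h import *
delta([.61,-.03,.20],.172+np.pi/2)
E
```

```text
time: 4.02
ee_pos: [0.5794, 0.0842, 0.1968]
eef_rot: [-0.03, 0.705, 0.031, 0.708]
ft_force: [0.9, 1.3, -1.7]
width: 0.023
roll opts -4.91
slide [ -0.33 -11.64   2.07]
```

```bash
python3 -m jog '[{"slide":[0,-3,0.5],"roll":-2},{"slide":[0,-6,1],"roll":-4},{"slide":[-0.3,-9,1.5],"roll":-5},{"slide":[-0.3,-11.6,2],"roll":-5},{"slide":[-0.3,-11.6,2],"roll":-5}]'
python3 -m jog '[{"slide":[0,0,0],"roll":0},{"slide":[0,0,0],"roll":0}]'
python3 - <<'E'
from h import *
s,im=shot("w5")
E
```

```text
time: 4.43
ee_pos: [0.6091, -0.037, 0.1985]
eef_rot: [-0.059, 0.704, 0.058, 0.706]
ft_force: [0.3, -0.5, -1.6]
width: 0.0229
time: 4.6
ee_pos: [0.6084, -0.0378, 0.1971]
eef_rot: [-0.059, 0.704, 0.057, 0.705]
ft_force: [-0.0, -0.2, -0.9]
width: 0.0229
```

View pics/w5.png

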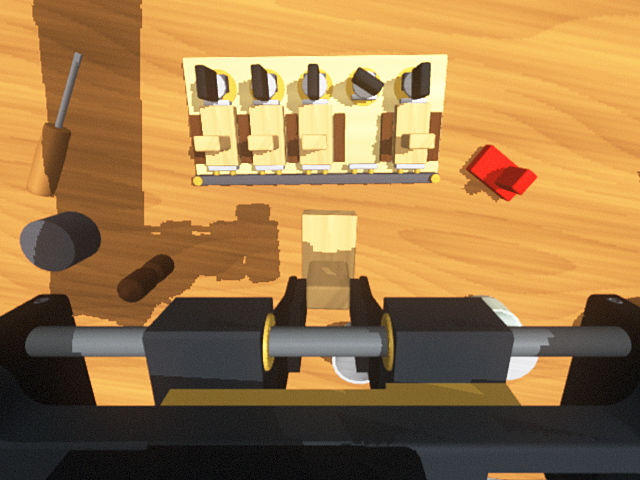

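The rack is seen square-on. The empty bay lies around (363,140) and its skewed knob is at (367,83). I'll enlarge it.

Run:
```python
from h import *
im=cv2.imread("pics/w5.png")
cv2.imwrite("pics/c5a.png",cv2.resize(im[50:192,310:455],None,fx=4,fy=4,interpolation=cv2.INTER_CUBIC))
cv2.imwrite("pics/c5b.png",cv2.resize(im[50:192,178:323],None,fx=4,fy=4,interpolation=cv2.INTER_CUBIC))
```

```text
(no output)
```

View pics/c5a.png

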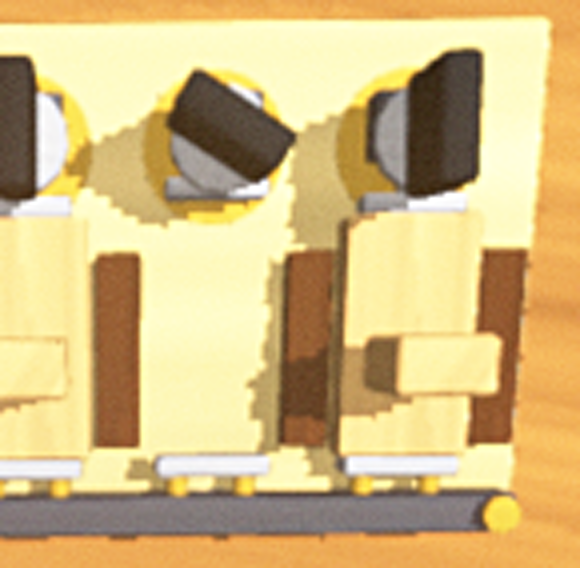

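View pics/c5b.png

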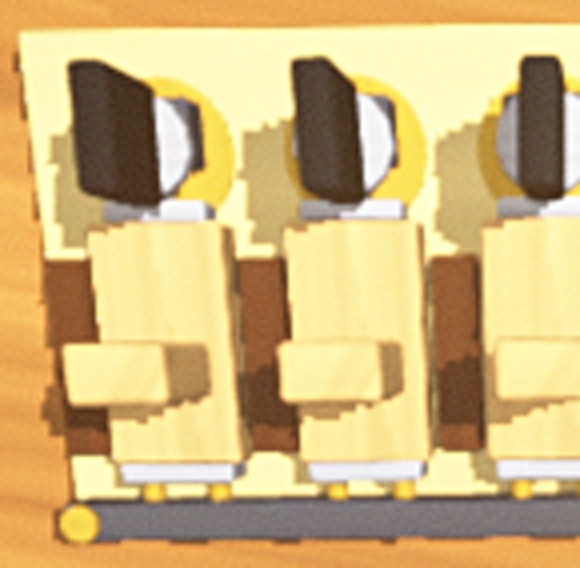

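Run:
```python
from h import *
im=cv2.imread("pics/w5.png")
a=im[60:110,345:395].astype(float)
g=np.clip((a/110)**.6*255,0,255).astype(np.uint8)
b=im[155:190,340:400]
out=np.zeros((560,790,3),np.uint8)
out[:400,:400]=cv2.resize(g,None,fx=8,fy=8,interpolation=0)
x=cv2.resize(b,None,fx=6.4,fy=6.4,interpolation=0);out[:x.shape[0],402:402+x.shape[1]]=x
cv2.imwrite("pics/c5c.png",out)
```

```text
(no output)
```

View pics/c5c.png

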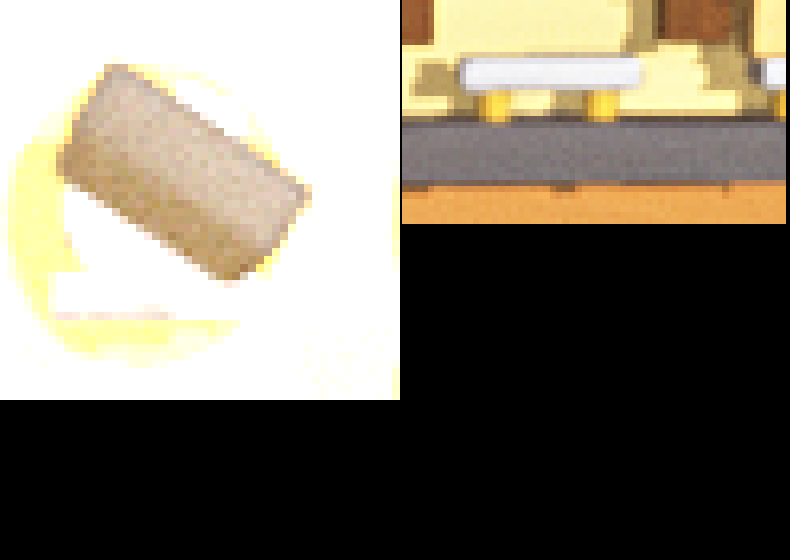

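Run:
```python
from h import *
c=load("w5")
A=lambda a:np.array(a,float)/4-.5+[310,50]
B=lambda a:np.array(a,float)/4-.5+[178,50]
dl=ray(c,A([[501,513]]),.03)[0];dr=ray(c,B([[79,523]]),.03)[0]
print("dots",dl.round(4),dr.round(4),np.linalg.norm(dl-dr))
v=dl-dr;yaw=np.arctan2(-v[0],v[1]);print("yaw dots",yaw)
# board corners knob side z=.012
k=ray(c,np.r_[A([[550,18]]),B([[20,32]])],.012);v=k[0]-k[1];print("board",k.round(4).tolist(),np.linalg.norm(v),np.arctan2(-v[0],v[1]))
ex=np.array([np.cos(yaw),np.sin(yaw)]);ey=np.array([-ex[1],ex[0]])
M=(dl+dr)[:2]/2
def rk(p):p=np.atleast_2d(p);q=p[:,:2]-M;return (np.c_[q@ex,q@ey]*1e3).round(1).tolist()
print("board rk",rk(k))
print("rails bay inner edges z.022",rk(ray(c,A([[140,253],[140,447],[291,252],[286,443]]),.022)))
print("pad",rk(ray(c,np.array([[340+460/6.4-.5,165],[340+640/6.4-.5,165]]),.029)))
print("nb front edge z28",rk(ray(c,np.r_[A([[340,455],[470,455]]),B([[113,462],[243,460],[300,460],[428,458]])],.028)))
print("nb tab tops z68",rk(ray(c,np.r_[A([[400,336],[497,333],[500,392],[397,395]]),],.068)),rk(ray(c,B([[65,344],[163,342],[168,400],[72,404]]),.068)),rk(ray(c,B([[278,343],[375,341],[380,400],[284,402]]),.068)))
kp=ray(c,np.array([[110,65],[310,188],[267,258],[67,135]])/8-.5+[345,60],.064)
print("knob",kp.mean(0).round(4),rk(kp.mean(0)));w=kp[1]-kp[0];w2=kp[2]-kp[3];print([np.arctan2(u[1],u[0]) for u in (w,w2)],np.linalg.norm(w),np.linalg.norm(kp[3]-kp[0]))
for n,p in (("nbknob z64",None),): pass
print("M",M)
```

```text
dots [0.553  0.0685 0.03  ] [ 0.5971 -0.1822  0.03  ] 0.25450537268382745
yaw dots 0.1742380323629293
board [[0.4319, 0.0546, 0.012], [0.4785, -0.2092, 0.012]] 0.26794939706607523 0.17488846828290677
board rk [[-121.7, 134.6], [-121.5, -133.3]]
rails bay inner edges z.022 [[-66.6, 30.8], [-17.6, 31.1], [-66.5, 69.8], [-18.3, 70.3]]
pad [[-13.6, 101.6], [-13.2, 131.4]]
nb front edge z28 [[-15.5, 83.9], [-15.1, 118.3], [-15.8, -116.9], [-15.9, -82.2], [-15.8, -67.1], [-15.9, -33.0]]
nb tab tops z68 [[-45.8, 88.7], [-46.2, 110.9], [-33.1, 112.7], [-32.7, 88.8]] [[-46.2, -110.3], [-46.4, -87.6], [-33.4, -87.9], [-32.7, -110.4]] [[-45.8, -61.1], [-46.0, -38.7], [-32.9, -38.3], [-32.7, -60.8]]
knob [ 0.4759 -0.0237  0.064 ] [[-91.9, 49.9]]
[np.float64(1.2332075041736783), np.float64(1.2291482443991797)] 0.025840935213056856 0.008383181446443901
M [ 0.57507543 -0.05685736]
```

```bash
cat >> h.py <<'E'
YAW=.1745;M=np.array([.57508,-.05686]);ex=np.array([np.cos(YAW),np.sin(YAW)]);ey=np.array([-ex[1],ex[0]])
def W(x,y,z): p=M+ex*x/1e3+ey*y/1e3;return [p[0],p[1],z]
E
python3 - <<'E'
from h import *
print(W(-40.1,50,.0337));delta(W(-40.1,50,.12),YAW+np.pi/2)
print(Ro.from_quat(r.read_state()["eef_rot"]).as_matrix().round(4).tolist())
E
```

```text
[np.float64(0.5269081922287835), np.float64(-0.01458131818453938), 0.0337]
roll opts -0.5
slide [ 7.72  3.54 -7.69]
[[0.0013, -0.165, 0.9863], [-0.0019, 0.9863, 0.165], [-1.0, -0.0021, 0.001]]
```

```bash
python3 -m jog '[{"slide":[0,1.2,-2.6],"roll":0},{"slide":[1,2.4,-5.2],"roll":-0.5},{"slide":[3,3.5,-7.7],"roll":-0.5},{"slide":[5.5,3.54,-7.69],"roll":-0.5},{"slide":[7.7,3.54,-7.69],"roll":-0.5}]'
python3 -m jog '[{"slide":[0,0,0],"roll":0},{"slide":[0,0,0],"roll":0}]'
python3 - <<'E'
from h import *
delta(W(-40.1,50,.12),YAW+np.pi/2)
s,im=shot("w6")
cv2.imwrite("pics/c6.png",cv2.resize(im[130:330,200:460,::-1],None,fx=3,fy=3,interpolation=cv2.INTER_CUBIC))
E
```

```text
time: 5.07
ee_pos: [0.5256, -0.0123, 0.1194]
eef_rot: [-0.063, 0.704, 0.063, 0.705]
ft_force: [0.6, 0.4, -1.0]
width: 0.0229
time: 5.23
ee_pos: [0.5246, -0.011, 0.1188]
eef_rot: [-0.064, 0.704, 0.064, 0.704]
ft_force: [0.1, 0.7, -0.3]
width: 0.0234
roll opts 0.31
slide [-0.12 -0.4   0.16]
```

View pics/c6.png

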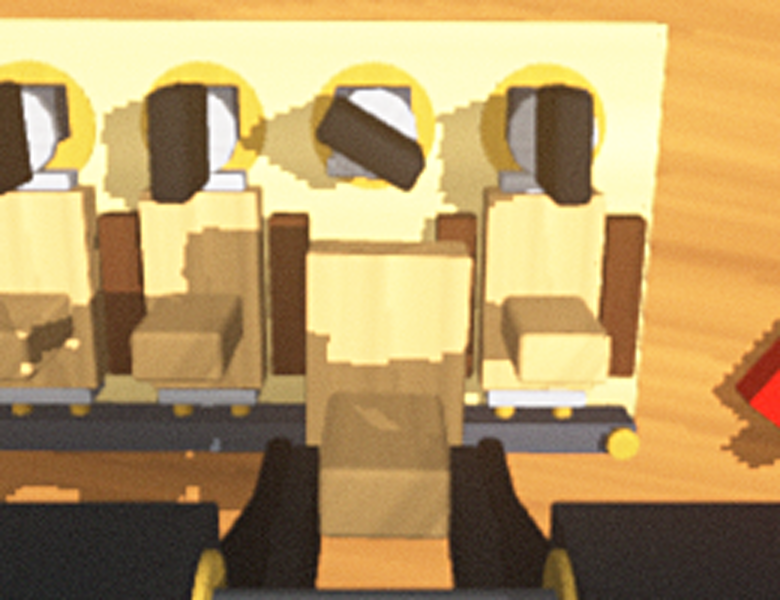

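```bash
python3 -m jog '[{"slide":[0.5,-0.2,0.1],"roll":0.15},{"slide":[2,-0.4,0.16],"roll":0.3},{"slide":[4,-0.4,0.16],"roll":0.3},{"slide":[4,-0.4,0.16],"roll":0.3},{"slide":[4,-0.4,0.16],"roll":0.3}]'
python3 -m jog '[{"slide":[0,0,0],"roll":0},{"slide":[0,0,0],"roll":0}]'
python3 - <<'E'
from h import *
delta(W(-40.1,50,.0337),YAW+np.pi/2)
s,im=shot("w7")
cv2.imwrite("pics/c7.png",cv2.resize(im[130:330,200:460,::-1],None,fx=3,fy=3,interpolation=cv2.INTER_CUBIC))
A=lambda a:np.array(a,float)/3-.5+[200,130]
c=load("w6")
def rk(p):q=p[:,:2]-M;return (np.c_[q@ex,q@ey]*1e3).round(1).tolist()
print(rk(ray(c,A([[622,442]]),.03)),rk(ray(c,A([[308,214],[437,214]]),.022)),rk(ray(c,A([[518,335],[609,335],[607,381],[518,381]]),.068)),rk(ray(c,A([[483,388],[600,388]]),.028)))
E
```

```text
time: 5.7
ee_pos: [0.5282, -0.0151, 0.0803]
eef_rot: [-0.062, 0.704, 0.061, 0.705]
ft_force: [-0.1, -0.1, -1.2]
width: 0.023
time: 5.87
ee_pos: [0.5292, -0.0151, 0.0818]
eef_rot: [-0.062, 0.703, 0.061, 0.706]
ft_force: [1.0, 0.4, -1.0]
width: 0.0225
roll opts -0.03
slide [ 4.81  0.09 -0.24]
[[0.8, 126.8]] [[-68.0, 31.2], [-68.2, 69.1]] [[-46.0, 88.0], [-46.1, 111.3], [-33.5, 111.7], [-33.4, 88.6]] [[-16.0, 83.8], [-16.1, 119.3]]
```

View pics/c7.png

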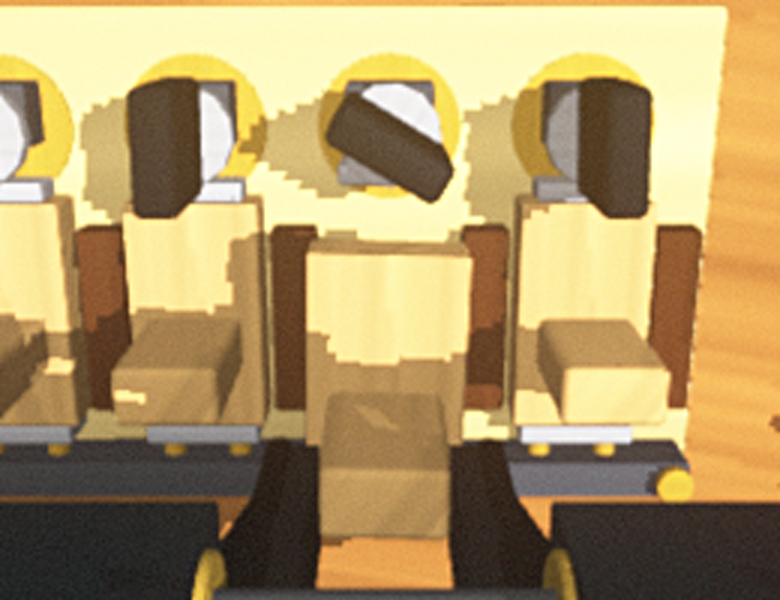

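```bash
python3 -m jog '[{"slide":[0.5,0.04,-0.1],"roll":0},{"slide":[1,0.07,-0.2],"roll":0},{"slide":[1.7,0.09,-0.26],"roll":0},{"slide":[2.2,0.09,-0.26],"roll":0},{"slide":[2.4,0.09,-0.26],"roll":0}]'
python3 -m jog '[{"slide":[0,0,0],"roll":0},{"slide":[0,0,0],"roll":0},{"slide":[0,0,0],"roll":0}]'
python3 - <<'E'
from h import *
delta(W(-40.3,50,.0337),YAW+np.pi/2)
E
```

```text
time: 6.33
ee_pos: [0.5257, -0.0146, 0.0564]
eef_rot: [-0.062, 0.704, 0.061, 0.705]
ft_force: [-1.0, -0.1, -1.8]
width: 0.0231
time: 6.58
ee_pos: [0.5258, -0.0146, 0.0564]
eef_rot: [-0.062, 0.704, 0.061, 0.705]
ft_force: [-0.9, 0.6, -0.7]
width: 0.0229
roll opts -0.03
slide [ 2.27 -0.01  0.09]
```

```bash
python3 -m jog '[{"slide":[0,0,0.09],"roll":0},{"slide":[0.4,0,0.09],"roll":0},{"slide":[0.8,0,0.09],"roll":0},{"slide":[1.1,0,0.09],"roll":0},{"slide":[1.3,0,0.09],"roll":0}]'
python3 - <<'E'
from h import *
s=r.read_state();print(s["ft_force"].round(2))
delta(W(-40.3,50,.0337),YAW+np.pi/2)
s,im=shot("w8")
cv2.imwrite("pics/c8.png",cv2.resize(im[130:330,200:460,::-1],None,fx=3,fy=3,interpolation=cv2.INTER_CUBIC))
E
```

```text
time: 7.0
ee_pos: [0.5264, -0.0145, 0.0428]
eef_rot: [-0.062, 0.704, 0.061, 0.705]
ft_force: [0.4, 0.6, -1.4]
width: 0.0231
[ 0.41  0.57 -1.44]
roll opts -0.03
slide [ 0.91 -0.01  0.03]
```

View pics/c8.png

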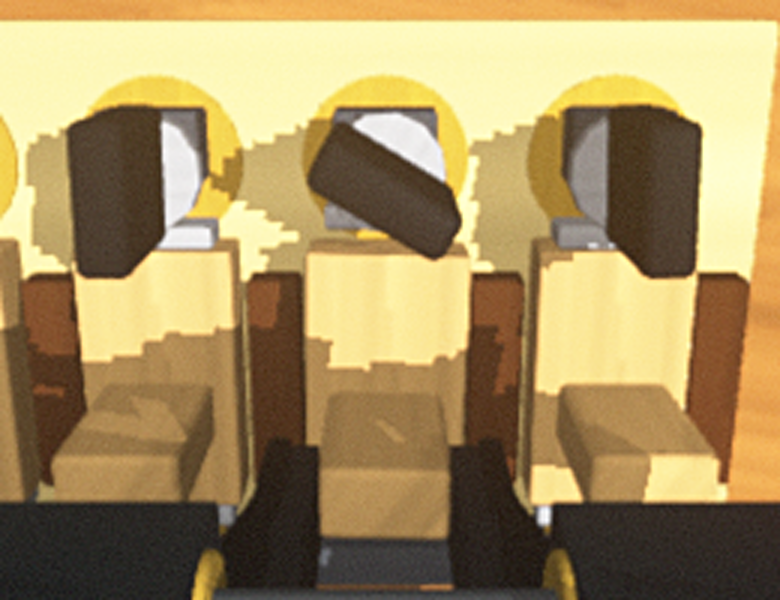

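```bash
python3 -m jog '[{"slide":[0.3,0,0.03],"roll":0},{"slide":[0.6,0,0.03],"roll":0},{"slide":[0.8,0,0.03],"roll":0},{"slide":[0.9,0,0.03],"roll":0},{"slide":[0.9,0,0.03],"roll":0}]'
python3 -m jog '[{"slide":[0,0,0],"roll":0},{"slide":[0,0,0],"roll":0}]'
python3 - <<'E'
from h import *
s=r.read_state();print(s["ft_force"].round(2))
delta(W(-40.3,50,.0337),YAW+np.pi/2)
E
```

```text
time: 7.47
ee_pos: [0.5266, -0.0144, 0.0336]
eef_rot: [-0.062, 0.704, 0.061, 0.705]
ft_force: [0.5, -0.5, -0.1]
width: 0.0228
time: 7.63
ee_pos: [0.5266, -0.0145, 0.0336]
eef_rot: [-0.062, 0.704, 0.061, 0.705]
ft_force: [1.1, 0.2, -0.8]
width: 0.0234
[ 1.09  0.21 -0.76]
roll opts -0.03
slide [-0.01 -0.02  0.01]
```

```bash
python3 -m jog '[{"slide":[0.05,0,0],"roll":0},{"slide":[0.05,0,0],"roll":0},{"slide":[0.05,0,0],"roll":0}]'
python3 -m jog '[{"slide":[0.05,0,0],"roll":0},{"slide":[0.05,0,0],"roll":0},{"slide":[0.05,0,0],"roll":0}]'
```

```text
time: 7.88
ee_pos: [0.5267, -0.0145, 0.0336]
eef_rot: [-0.062, 0.704, 0.061, 0.705]
ft_force: [-1.7, 0.7, 5.0]
width: 0.0226
time: 8.13
ee_pos: [0.5268, -0.0144, 0.0336]
eef_rot: [-0.061, 0.704, 0.061, 0.705]
ft_force: [-3.6, 0.3, 5.8]
width: 0.023
```

```bash
python3 -m jog '[{"slide":[-0.03,0,0],"roll":0},{"slide":[-0.03,0,0],"roll":0},{"slide":[-0.03,0,0],"roll":0},{"slide":[-0.03,0,0],"roll":0},{"slide":[-0.03,0,0],"roll":0}]' 0.61
python3 - <<'E'
from h import *
s,im=shot("w9")
cv2.imwrite("pics/c9.png",cv2.resize(im[130:330,200:460,::-1],None,fx=3,fy=3,interpolation=cv2.INTER_CUBIC))
E
```

```text
time: 8.55
ee_pos: [0.5268, -0.0145, 0.0338]
eef_rot: [-0.061, 0.704, 0.061, 0.705]
ft_force: [-0.0, 0.5, 0.4]
width: 0.0339
```

View pics/c9.png

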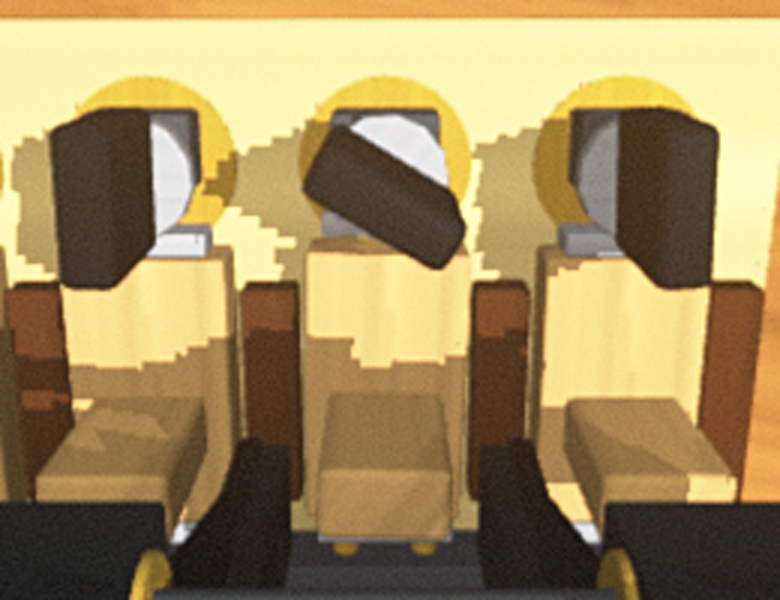

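```bash
python3 -m jog '[{"slide":[-1,0,0],"roll":0},{"slide":[-3,0,0],"roll":0},{"slide":[-6,0,0],"roll":0},{"slide":[-9,0,0],"roll":0},{"slide":[-9,0,0],"roll":0}]'
python3 - <<'E'
from h import *
delta(W(-20,50,.125),YAW+np.pi/2)
E
```

```text
time: 9.02
ee_pos: [0.5299, -0.0146, 0.1301]
eef_rot: [-0.061, 0.701, 0.061, 0.708]
ft_force: [0.8, 0.0, -0.0]
width: 0.0341
roll opts -0.07
slide [0.53 0.06 1.71]
```

```bash
python3 -m jog '[{"slide":[0,0,0],"roll":0},{"slide":[0,0,0],"roll":0}]'
python3 - <<'E'
from h import *
s,im=shot("w10")
a=im[130:330,200:460,::-1].astype(float)
cv2.imwrite("pics/c10.png",cv2.resize(np.clip((a/255)**.6*255,0,255).astype(np.uint8),None,fx=3,fy=3,interpolation=cv2.INTER_CUBIC))
E
```

```text
time: 9.18
ee_pos: [0.5306, -0.0146, 0.1314]
eef_rot: [-0.061, 0.7, 0.061, 0.709]
ft_force: [0.5, -0.1, 0.1]
width: 0.034
```

View pics/c10.png

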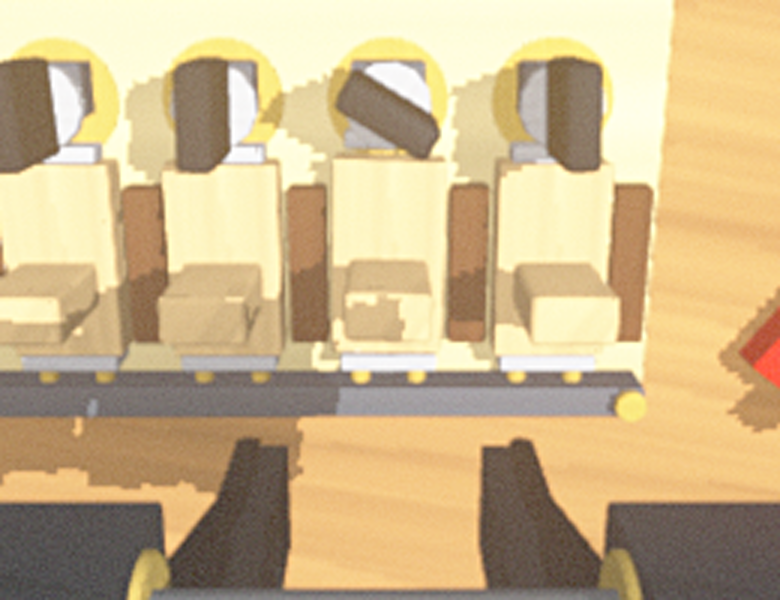

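Run:
```python
from h import *
im=cv2.imread("pics/w10.png")
a=im[145:190,305:355].astype(float)
g=np.clip((a/110)**.6*255,0,255).astype(np.uint8)
cv2.imwrite("pics/c10b.png",cv2.resize(g,None,fx=12,fy=12,interpolation=0))
R=Ro.from_quat(np.load("pics/w10.npz")["q"]).as_matrix();print(R.round(4).tolist())
```

```text
[[0.0115, -0.1722, 0.985], [0.0017, 0.9851, 0.1722], [-0.9999, -0.0003, 0.0116]]
```

View pics/c10b.png

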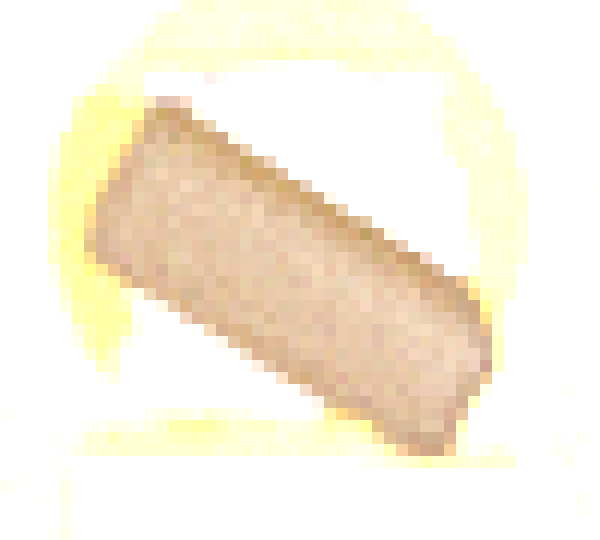

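Run:
```python
from h import *
c=load("w10")
kp=ray(c,np.array([[140,125],[490,330],[440,455],[90,250]])/12-.5+[305,145],.064)
def rk(p):q=p[:,:2]-M;return (np.c_[q@ex,q@ey]*1e3).round(1).tolist()
print(rk(kp),rk(kp.mean(0)[None]));w=[kp[1]-kp[0],kp[2]-kp[3]];print([np.arctan2(u[1],u[0])-YAW for u in w],[np.linalg.norm(u) for u in w],kp.mean(0))
E=lambda a:np.array(a,float)/3-.5+[200,130]
print("disc z.012?",rk(ray(c,E([[388,97]]),.0125)))
print("tab",rk(ray(c,E([[346,304],[430,302],[432,340],[346,344]]),.068)),"nb",rk(ray(c,E([[530,304],[615,302],[617,341],[532,344]]),.068)))
print("dot",rk(ray(c,E([[630,405]]),.03)))
p=kp.mean(0);delta([p[0],p[1],.12],p and 0 if False else None)
a=YAW+np.mean([np.arctan2(u[1],u[0])-YAW for u in w]);delta([p[0],p[1],.12],a+np.pi/2)
```

```text
[[-103.3, 40.6], [-90.4, 62.8], [-82.4, 59.7], [-95.5, 37.3]] [[-92.9, 50.1]]
[np.float64(1.0477020467582174), np.float64(1.0425730859666391)] [np.float64(0.02569151900014611), np.float64(0.025957858912464132)] [ 0.4748908  -0.02365449  0.064     ]
disc z.012? [[-93.2, 50.3]]
tab [[-44.4, 38.9], [-44.9, 61.3], [-34.2, 61.9], [-33.1, 38.7]] nb [[-44.3, 88.0], [-44.8, 110.6], [-33.8, 111.9], [-33.0, 89.0]]
dot [[0.9, 126.8]]
slide [ 0.98  0.06 -5.59]
roll opts -59.96
slide [ 0.98  0.06 -5.59]
```

```bash
python3 -m jog '[{"slide":[0,0,-1.2],"roll":-7},{"slide":[0,0,-2.4],"roll":-14},{"slide":[0,0,-3.6],"roll":-21},{"slide":[0,0,-4.8],"roll":-28},{"slide":[0,0,-5.5],"roll":-35}]' 0.70
python3 - <<'E'
from h import *
delta(W(-92.6,50.1,.12),YAW+1.048+np.pi/2); print(r.read_state()["joint_positions"].round(2))
E
```

```text
time: 9.65
ee_pos: [0.4741, -0.0245, 0.1288]
eef_rot: [-0.273, 0.65, 0.271, 0.655]
ft_force: [0.9, 0.1, 0.7]
width: 0.0264
roll opts -24.8
slide [ 0.88 -0.01  0.14]
[-0.41  0.03  0.38  1.95 -0.01  1.15  2.33]
```

```bash
for i in 1; do python3 -m jog '[{"slide":[0,0,0],"roll":7},{"slide":[0,0,0],"roll":14},{"slide":[0,0,0],"roll":21},{"slide":[0,0,0],"roll":28},{"slide":[0,0,0],"roll":35}]'; done
python3 -m jog '[{"slide":[0,0,0],"roll":7},{"slide":[0,0,0],"roll":14},{"slide":[0,0,0],"roll":21},{"slide":[0,0,0],"roll":28},{"slide":[0,0,0],"roll":35}]'
python3 -m jog '[{"slide":[0,0,0],"roll":7},{"slide":[0,0,0],"roll":14},{"slide":[0,0,0],"roll":21},{"slide":[0,0,0],"roll":28},{"slide":[0,0,0],"roll":35}]'
python3 -m jog '[{"slide":[0,0,0],"roll":7},{"slide":[0,0,0],"roll":14},{"slide":[0,0,0],"roll":21},{"slide":[0,0,0],"roll":28},{"slide":[0,0,0],"roll":35}]'
python3 - <<'E'
from h import *
delta(W(-92.6,50.1,.12),YAW+1.048+np.pi/2); print(r.read_state()["joint_positions"].round(2))
E
```

```text
time: 10.07
ee_pos: [0.4733, -0.0246, 0.1278]
eef_rot: [-0.061, 0.703, 0.061, 0.706]
ft_force: [0.2, -0.3, -0.4]
width: 0.0258
time: 10.48
ee_pos: [0.4725, -0.0247, 0.1267]
eef_rot: [0.156, 0.689, -0.155, 0.691]
ft_force: [-1.2, -0.6, -0.2]
width: 0.0257
time: 10.9
ee_pos: [0.4718, -0.0248, 0.1258]
eef_rot: [0.358, 0.609, -0.358, 0.61]
ft_force: [0.6, 0.4, 0.7]
width: 0.026
time: 11.32
ee_pos: [0.471, -0.0248, 0.1248]
eef_rot: [-0.526, -0.472, 0.526, -0.473]
ft_force: [-0.5, -0.2, -0.4]
width: 0.0258
roll opts 13.81
slide [ 0.48  0.4  -0.17]
[-0.45  0.03  0.42  1.96 -0.01  1.15 -0.14]
```

```bash
python3 -m jog '[{"slide":[0,0.2,-0.1],"roll":7},{"slide":[0,0.4,-0.17],"roll":13.8},{"slide":[0,0.4,-0.17],"roll":13.8},{"slide":[0,0.4,-0.17],"roll":13.8},{"slide":[0,0.4,-0.17],"roll":13.8}]'
python3 - <<'E'
from h import *
delta(W(-92.6,50.1,.035),YAW+1.048+np.pi/2); print(r.read_state()["joint_positions"].round(2))
s,im=shot("w11");im=r.camera("top");cv2.imwrite("pics/t11.png",im[:,:,::-1])
E
```

```text
time: 11.73
ee_pos: [0.4747, -0.0237, 0.1243]
eef_rot: [-0.578, -0.407, 0.579, -0.407]
ft_force: [0.7, -0.4, 0.7]
width: 0.026
roll opts 0.25
slide [ 8.93  0.05 -0.04]
[-0.46  0.04  0.42  1.95 -0.02  1.15 -0.37]
```

View pics/w11.png

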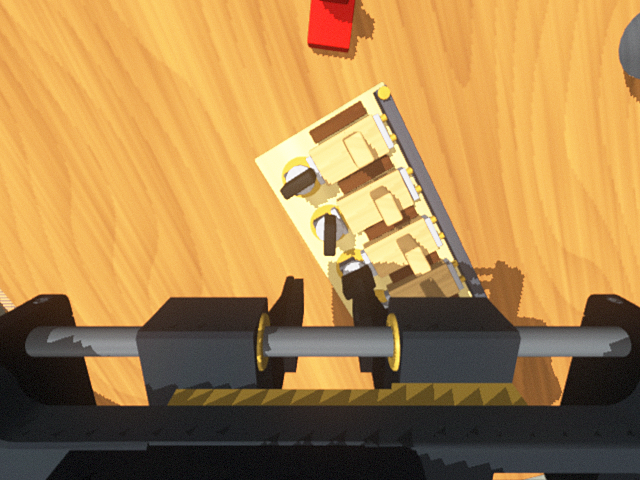

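```bash
python3 -m jog '[{"slide":[1.2,0.05,-0.04],"roll":0.2},{"slide":[2.6,0.05,-0.04],"roll":0.2},{"slide":[4,0.05,-0.04],"roll":0.2},{"slide":[4.8,0.05,-0.04],"roll":0.2},{"slide":[4.8,0.05,-0.04],"roll":0.2}]'
python3 - <<'E'
from h import *
s,im=shot("w12")
delta(W(-92.6,50.1,.035),YAW+1.048+np.pi/2)
cv2.imwrite("pics/c12.png",cv2.resize(im[130:330,200:460,::-1],None,fx=3,fy=3,interpolation=cv2.INTER_CUBIC))
E
```

```text
time: 12.25
ee_pos: [0.4743, -0.0236, 0.0751]
eef_rot: [-0.578, -0.406, 0.58, -0.406]
ft_force: [-0.3, 0.2, 0.8]
width: 0.0264
roll opts 0.01
slide [ 4.11  0.03 -0.02]
```

View pics/c12.png

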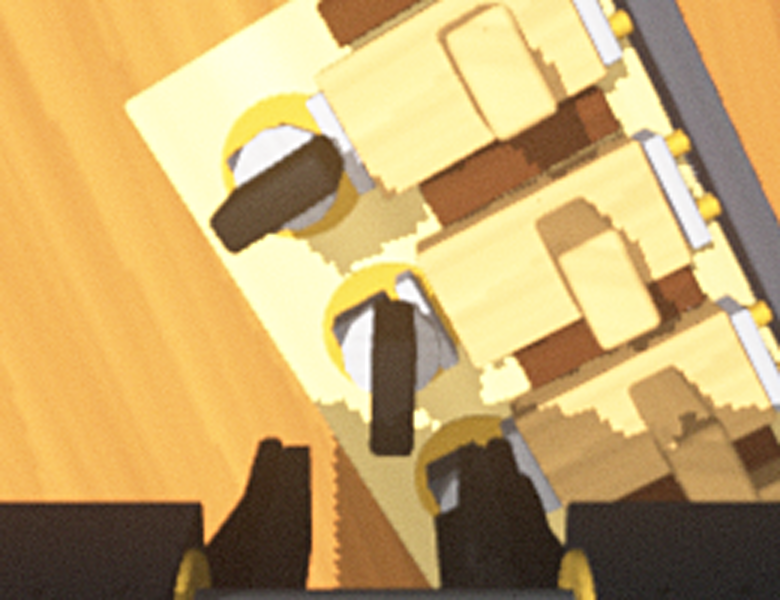

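Run:
```python
from h import *
f=lambda a:np.array(a)/3-.5+[200,130]
x=.0751-.064
print((rayt(f([[374,450],[411,450],[378,305],[413,305],[378,315],[413,315]]),x)*1e3).round(1).tolist())
im=cv2.imread("pics/w12.png")
a=im[225:290,315:345].astype(float)
cv2.imwrite("pics/c12b.png",cv2.resize(np.clip((a/110)**.6*255,0,255).astype(np.uint8),None,fx=9,fy=9,interpolation=0))
```

```text
[[11.1, -3.3, 11.2], [11.1, 5.0, 11.2], [11.1, -2.3, -22.5], [11.1, 5.2, -22.4], [11.1, -2.3, -20.2], [11.1, 5.2, -20.2]]
```

View pics/c12b.png

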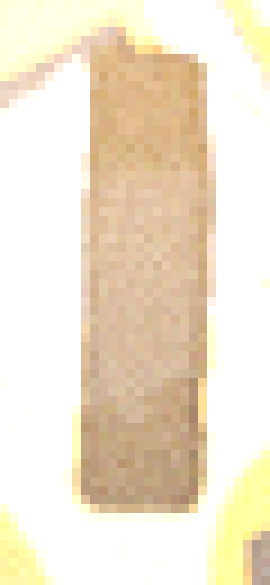

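Run:
```python
from h import *
p=rayt(np.array([[88,168],[207,168],[82,508],[203,508]])/9-.5+[315,225],.0111)*1e3
print(p.round(1).tolist(),p.mean(0))
```

```text
[[11.1, -3.1, -14.4], [11.1, 5.5, -14.4], [11.1, -3.6, 12.2], [11.1, 5.4, 12.3]] [11.1         1.03043133 -1.06769325]
```

```bash
python3 -m jog '[{"slide":[0,0.09,-0.09],"roll":0},{"slide":[1,0.09,-0.09],"roll":0},{"slide":[2,0.09,-0.09],"roll":0},{"slide":[3,0.09,-0.09],"roll":0},{"slide":[3.8,0.09,-0.09],"roll":0}]'
python3 -m jog '[{"slide":[0.1,0,0],"roll":0},{"slide":[0.1,0,0],"roll":0}]'
python3 - <<'E'
from h import *
s=r.read_state();print(s["ft_force"].round(2),s["torque"].round(3))
delta(W(-92,50.1,.035),YAW+1.048+np.pi/2)
E
```

```text
time: 12.72
ee_pos: [0.4754, -0.0231, 0.0367]
eef_rot: [-0.578, -0.406, 0.58, -0.406]
ft_force: [0.2, 0.5, -0.6]
width: 0.0262
time: 12.88
ee_pos: [0.4746, -0.0233, 0.0347]
eef_rot: [-0.577, -0.406, 0.581, -0.405]
ft_force: [0.2, -0.6, 0.2]
width: 0.0258
[ 0.22 -0.6   0.24] [-0.072  0.101  0.011]
roll opts 0.01
slide [-0.03  0.12 -0.02]
```

```bash
python3 -m jog '[{"slide":[0,0.1,0],"roll":0},{"slide":[0,0.1,0],"roll":0},{"slide":[0,0.1,0],"roll":0},{"slide":[0,0.1,0],"roll":0},{"slide":[0,0.1,0],"roll":0}]' 1 40
python3 -m jog '[{"slide":[0,0,0],"roll":0},{"slide":[0,0,0],"roll":0}]'
python3 - <<'E'
from h import *
s=r.read_state();print(s["ft_force"].round(2),s["torque"].round(3))
R=Ro.from_quat(s["eef_rot"]).as_matrix();print(np.degrees(np.arctan2(R[1,1],R[0,1])),s["width"])
E
```

```text
time: 13.3
ee_pos: [0.4758, -0.0236, 0.035]
eef_rot: [-0.577, -0.406, 0.581, -0.405]
ft_force: [0.5, -0.6, 0.7]
width: 0.0032
time: 13.47
ee_pos: [0.4759, -0.0236, 0.0351]
eef_rot: [-0.577, -0.406, 0.581, -0.405]
ft_force: [0.0, 0.6, -0.2]
width: 0.0005
[ 0.05  0.59 -0.23] [-0.054  0.101 -0.001]
-19.941628660646582 0.0005396707059074561
```

Run:
```python
from h import *
s,im=shot("w13");im2=r.camera("scene");cv2.imwrite("pics/s13.png",im2[:,:,::-1])
a=im[130:330,200:460,::-1]
b=im2[150:280,200:400,::-1]
cv2.imwrite("pics/c13.png",cv2.resize(a,None,fx=3,fy=3,interpolation=2))
cv2.imwrite("pics/c13s.png",cv2.resize(b,None,fx=4,fy=4,interpolation=2))
```

```text
(no output)
```

View pics/c13.png

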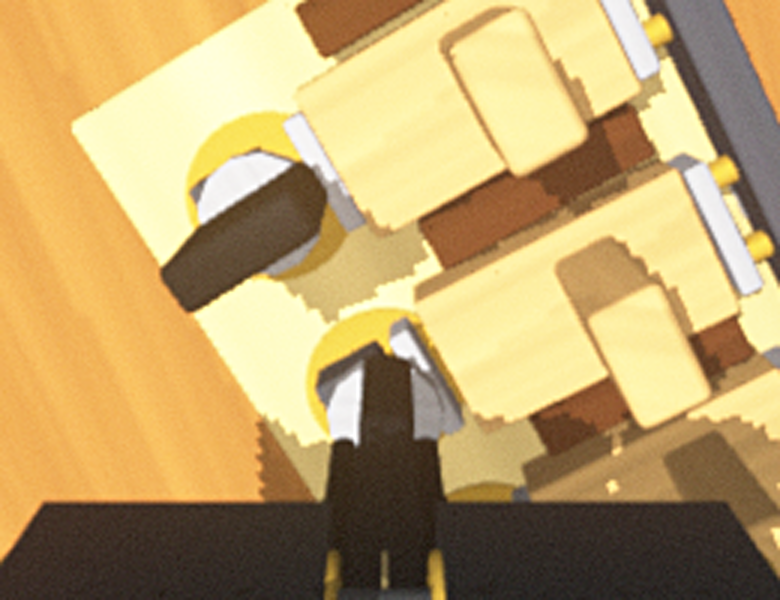

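View pics/c13s.png

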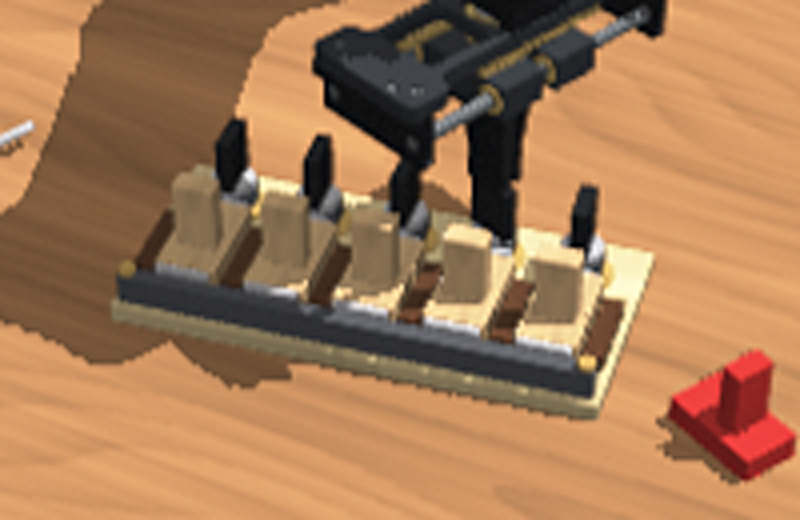

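Run:
```python
from h import *
im=cv2.imread("pics/w13.png")
a=im[235:335,295:360].astype(float)
A=cv2.resize(np.clip((a/80)**.6*255,0,255).astype(np.uint8),None,fx=6,fy=6,interpolation=0)
im=cv2.imread("pics/s13.png")
b=im[175:225,295:345].astype(float)
B=cv2.resize(np.clip((b/110)**.6*255,0,255).astype(np.uint8),None,fx=8,fy=8,interpolation=0)
o=np.zeros((600,800,3),np.uint8);o[:600,:390]=A;o[:400,400:]=B
cv2.imwrite("pics/c13c.png",o)
print(r.read_state()["width"],r.read_state()["time"])
```

```text
0.0004792959132383871 13.5667
```

View pics/c13c.png

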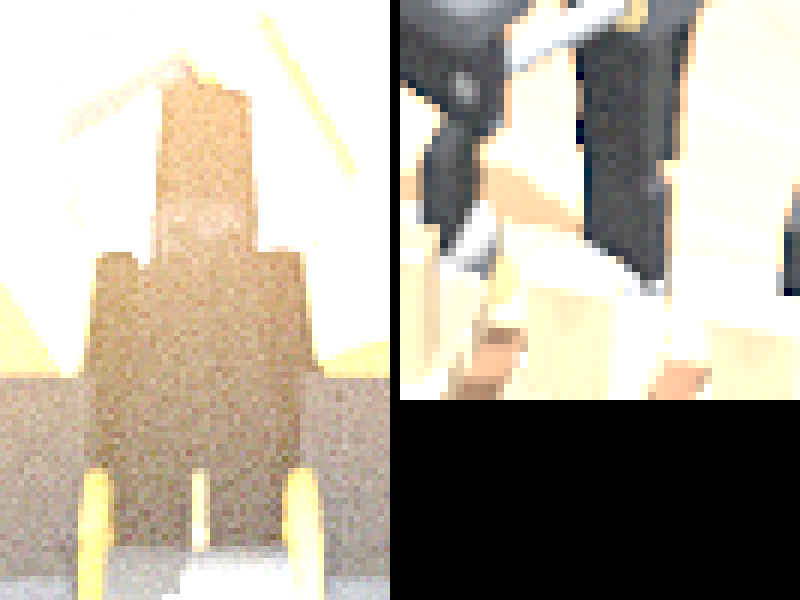

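Run:
```python
from h import *
c=cam("scene");s=r.read_state();p=s["ee_pos"]
for dz in (0,.019,.03,.05): 
    q=proj(c,p+[0,0,dz])[0];print(dz,q.round(1),"panel",((q-[295,175]+.5)*8+[400,0]).round(0))
d=np.load("pics/w10.npz")
k=np.array(W(-92.3,50.1,0))
for z in (.03,.064):
    print("knob",z,proj(c,k+[0,0,z])[0].round(1))
im=cv2.imread("pics/s13.png")
b=im[140:240,270:370].astype(float)
cv2.imwrite("pics/c13d.png",cv2.resize(np.clip((b/100)**.6*255,0,255).astype(np.uint8),None,fx=6,fy=6,interpolation=0))
b=cv2.imread("pics/scene0.png")[140:240,270:370].astype(float)
cv2.imwrite("pics/c0d.png",cv2.resize(np.clip((b/100)**.6*255,0,255).astype(np.uint8),None,fx=6,fy=6,interpolation=0))
```

```text
0 [322.1 205.5] panel [621. 248.]
0.019 [322.3 198.6] panel [622. 193.]
0.03 [322.4 194.6] panel [623. 160.]
0.05 [322.6 187.1] panel [625. 101.]
knob 0.03 [322.1 207.2]
knob 0.064 [322.5 194.8]
```

View pics/c13d.png

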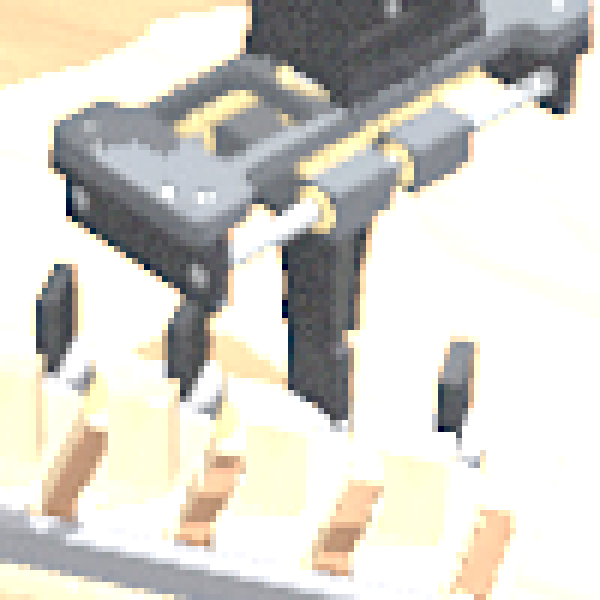

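View pics/c0d.png

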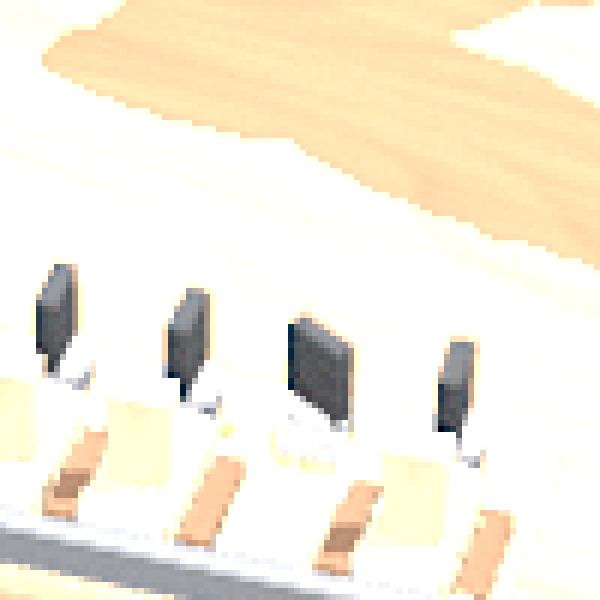

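The jaws closed to 0.5 mm without gripping the bar, and the pictures suggest the tips ended at about the height of the bar top. To test that, I'll press down gently with the jaws shut. A few mm is safe whichever explanation is right.

```bash
python3 -m jog '[{"slide":[0.1,0,0],"roll":0},{"slide":[0.1,0,0],"roll":0}]'
python3 -m jog '[{"slide":[0.1,0,0],"roll":0},{"slide":[0.1,0,0],"roll":0}]'
python3 -m jog '[{"slide":[0.1,0,0],"roll":0},{"slide":[0.1,0,0],"roll":0}]'
python3 -m jog '[{"slide":[0.1,0,0],"roll":0},{"slide":[0.1,0,0],"roll":0}]'
```

```text
time: 13.73
ee_pos: [0.4757, -0.0235, 0.0339]
eef_rot: [-0.577, -0.406, 0.581, -0.405]
ft_force: [0.1, 0.5, 0.3]
width: 0.0003
time: 13.9
ee_pos: [0.4759, -0.0236, 0.0333]
eef_rot: [-0.577, -0.406, 0.581, -0.405]
ft_force: [-2.5, 0.0, 6.4]
width: 0.0006
time: 14.07
ee_pos: [0.476, -0.0235, 0.0332]
eef_rot: [-0.578, -0.407, 0.581, -0.405]
ft_force: [-5.5, 1.0, 14.2]
width: 0.0005
time: 14.23
ee_pos: [0.4761, -0.0235, 0.0332]
eef_rot: [-0.578, -0.407, 0.581, -0.405]
ft_force: [-7.0, -0.1, 16.5]
width: 0.0003
```

Run:
```python
from h import *
c=cam("scene");s=r.read_state();R=Ro.from_quat(s["eef_rot"]).as_matrix()
for x in (-.07,-.1):
  for y in (-.095,.095):
    for z in (-.0375,.0375):
      q=proj(c,s["ee_pos"]+R@[x,y,z])[0];print(x,y,z,((q-[270,140]+.5)*6).round(0))
for x in (0,-.019,-.03,-.04):print(x,[((proj(c,s["ee_pos"]+R@[x,y,z])[0]-[270,140]+.5)*6).round(0).tolist() for y in (-.012,.012) for z in (-.0095,.0095)])
```

```text
-0.07 -0.095 -0.0375 [582. 183.]
-0.07 -0.095 0.0375 [433.  95.]
-0.07 0.095 -0.0375 [193. 412.]
-0.07 0.095 0.0375 [ 44. 310.]
-0.1 -0.095 -0.0375 [588. 114.]
-0.1 -0.095 0.0375 [436.  26.]
-0.1 0.095 -0.0375 [193. 341.]
-0.1 0.095 0.0375 [ 41. 239.]
0 [[357.0, 398.0], [321.0, 374.0], [310.0, 427.0], [273.0, 402.0]]
-0.019 [[359.0, 357.0], [322.0, 333.0], [311.0, 386.0], [274.0, 361.0]]
-0.03 [[359.0, 333.0], [322.0, 309.0], [311.0, 361.0], [274.0, 337.0]]
-0.04 [[360.0, 311.0], [323.0, 287.0], [312.0, 339.0], [275.0, 315.0]]
```

The contact at TCP z = 0.033 and the scene view agree: the real fingertips sit about 30 mm behind the reported TCP. The gripper body is shifted up by a similar amount. So I'll go up, open, and come down about 28 mm further, watching the force.

```bash
python3 -m jog '[{"slide":[-0.5,0,0],"roll":0},{"slide":[-1.2,0,0],"roll":0},{"slide":[-1.2,0,0],"roll":0}]' 0.70 
python3 -m jog '[{"slide":[0,0,0],"roll":0},{"slide":[0,0,0],"roll":0},{"slide":[0,0,0],"roll":0}]'
python3 - <<'E'
from h import *
s,im=shot("w14");im2=r.camera("scene");cv2.imwrite("pics/s14.png",im2[:,:,::-1])
print(s["ft_force"].round(2))
delta(W(-92,50.1,.0055),YAW+1.048+np.pi/2)
b=im2[140:240,270:370,::-1].astype(float)
cv2.imwrite("pics/c14s.png",cv2.resize(np.clip((b/100)**.6*255,0,255).astype(np.uint8),None,fx=6,fy=6,interpolation=0))
cv2.imwrite("pics/c14.png",cv2.resize(im[130:330,200:460,::-1],None,fx=3,fy=3,interpolation=2))
E
```

```text
time: 14.48
ee_pos: [0.477, -0.0235, 0.0464]
eef_rot: [-0.578, -0.406, 0.58, -0.405]
ft_force: [0.3, -0.6, -0.4]
width: 0.0131
time: 14.73
ee_pos: [0.4769, -0.0235, 0.0463]
eef_rot: [-0.578, -0.406, 0.58, -0.405]
ft_force: [-0.6, 1.1, 0.4]
width: 0.025
[-0.61  1.08  0.4 ]
roll opts -0.02
slide [ 4.07 -0.09  0.03]
```

View pics/c14s.png

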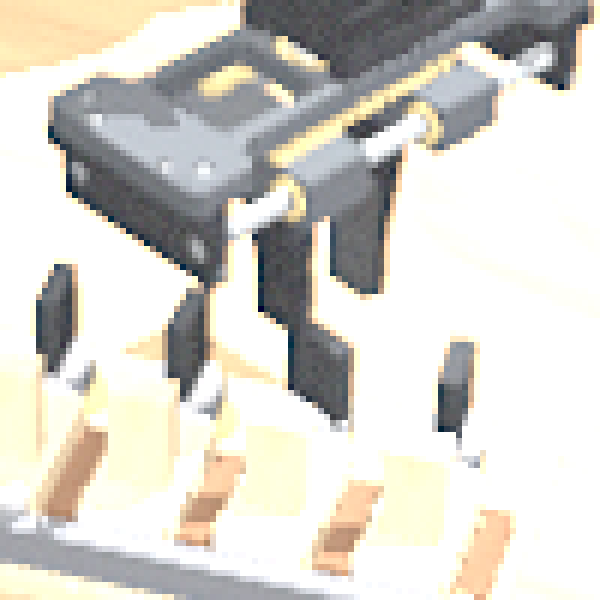

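View pics/c14.png

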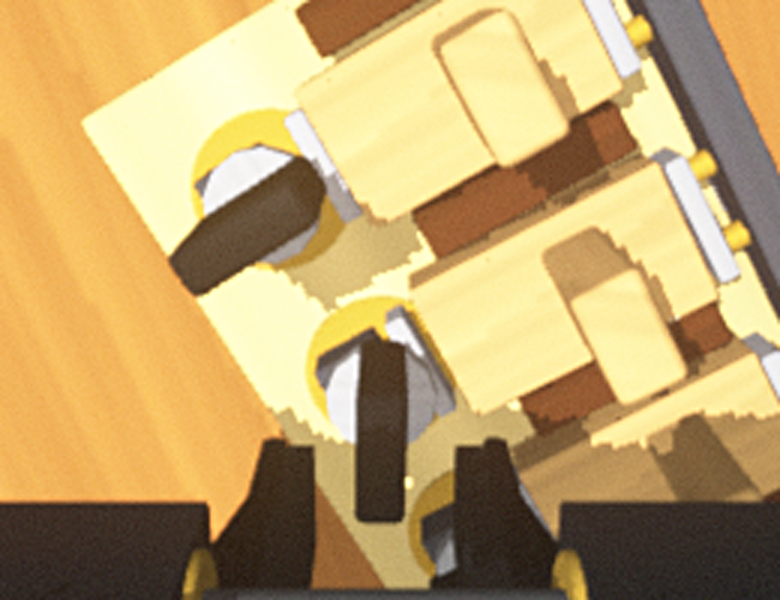

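Run:
```python
from h import *
f=lambda a:np.array(a)/3-.5+[200,130]
print((rayt(f([[357,520],[404,520]]),-.0177)*1e3).round(1).tolist())
print((rayt(f([[290,440],[480,440],[313,445],[456,445]]),-.0307)*1e3).round(1).tolist(),"tips front edge & inner edges")
```

```text
[[-17.7, -6.3, 13.0], [-17.7, 2.9, 13.0]]
[[-30.7, -17.6, -9.9], [-30.7, 16.0, -9.8], [-30.7, -13.6, -8.9], [-30.7, 11.8, -8.9]] tips front edge & inner edges
```

```bash
python3 -m jog '[{"slide":[0,-0.07,-0.05],"roll":0},{"slide":[0.6,-0.07,-0.05],"roll":0},{"slide":[1.2,-0.07,-0.05],"roll":0},{"slide":[1.8,-0.07,-0.05],"roll":0},{"slide":[2.2,-0.07,-0.05],"roll":0}]'
python3 -m jog '[{"slide":[0.5,0,0],"roll":0},{"slide":[1,0,0],"roll":0},{"slide":[1.4,0,0],"roll":0},{"slide":[1.4,0,0],"roll":0}]'
python3 - <<'E'
from h import *
s=r.read_state();print(s["ft_force"].round(2))
delta(W(-92,50.1,.0055),YAW+1.048+np.pi/2)
im2=r.camera("scene")
b=im2[140:240,270:370,::-1].astype(float)
cv2.imwrite("pics/c15s.png",cv2.resize(np.clip((b/100)**.6*255,0,255).astype(np.uint8),None,fx=6,fy=6,interpolation=0))
E
```

```text
time: 15.25
ee_pos: [0.4756, -0.0229, 0.023]
eef_rot: [-0.578, -0.407, 0.581, -0.405]
ft_force: [0.0, -0.3, -0.3]
width: 0.026
time: 15.58
ee_pos: [0.475, -0.0229, 0.0081]
eef_rot: [-0.577, -0.407, 0.581, -0.405]
ft_force: [-1.1, -0.1, -0.3]
width: 0.0261
[-1.13 -0.08 -0.27]
roll opts -0.02
slide [0.26 0.09 0.03]
```

View pics/c15s.png

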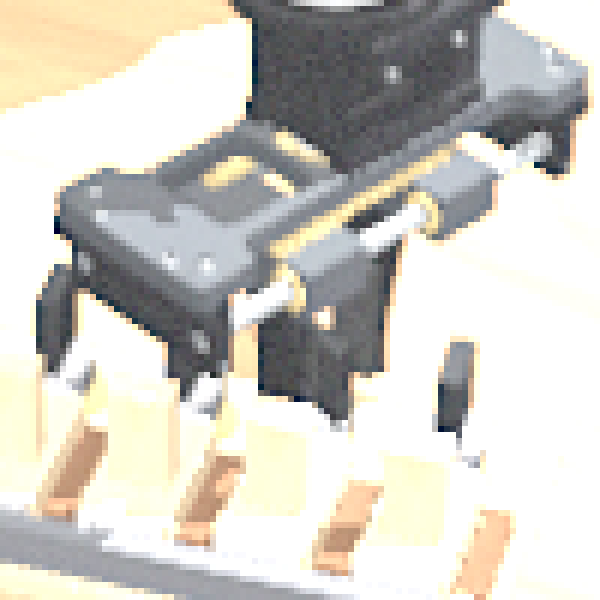

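```bash
python3 -m jog '[{"slide":[0.1,0.05,0],"roll":0},{"slide":[0.1,0.05,0],"roll":0},{"slide":[0.1,0.05,0],"roll":0},{"slide":[0.1,0.05,0],"roll":0},{"slide":[0.1,0.05,0],"roll":0}]' 1 40
python3 -m jog '[{"slide":[0,0,0],"roll":0},{"slide":[0,0,0],"roll":0}]'
python3 - <<'E'
from h import *
s=r.read_state();print(s["ft_force"].round(2),s["torque"].round(3))
R=Ro.from_quat(s["eef_rot"]).as_matrix();print(np.degrees(np.arctan2(R[1,1],R[0,1])),s["width"],s["joint_positions"][6])
E
```

```text
time: 16.05
ee_pos: [0.4762, -0.0232, 0.0078]
eef_rot: [-0.578, -0.406, 0.581, -0.405]
ft_force: [1.1, -0.6, -1.0]
width: 0.0097
time: 16.22
ee_pos: [0.4762, -0.0232, 0.0078]
eef_rot: [-0.578, -0.406, 0.581, -0.405]
ft_force: [0.3, 0.4, -2.3]
width: 0.0093
[ 0.32  0.4  -2.28] [-0.221 -0.254  0.025]
-19.968804648577525 0.00929901619824043 -0.29861080638988796
```

```bash
cat > rd.py <<'E'
from h import *
s=r.read_state();R=Ro.from_quat(s["eef_rot"]).as_matrix()
print("t",round(s["time"],2),"yaw",round(np.degrees(np.arctan2(R[1,1],R[0,1])),2),"Mz",s["torque"].round(3),"F",s["ft_force"].round(1),"p",s["ee_pos"].round(4),"w",round(s["width"],4))
E
python3 -m jog '[{"slide":[0,0,0],"roll":2},{"slide":[0,0,0],"roll":4},{"slide":[0,0,0],"roll":6},{"slide":[0,0,0],"roll":6}]' >/dev/null; python3 rd.py
python3 -m jog '[{"slide":[0,0,0],"roll":2},{"slide":[0,0,0],"roll":4},{"slide":[0,0,0],"roll":6},{"slide":[0,0,0],"roll":6}]' >/dev/null; python3 rd.py
```

```text
t 16.55 yaw -26.06 Mz [-0.227 -0.227  0.018] F [ 0.1 -0.2 -1.9] p [ 0.4762 -0.0232  0.0078] w 0.0098
t 16.88 yaw -32.08 Mz [-0.251 -0.237 -0.007] F [ 1.1 -0.3 -2. ] p [ 0.4762 -0.0232  0.0078] w 0.0101
```

```bash
cat >> rd.py <<'E'
print("  jt",s["joint_torque"].round(3)[[0,2,4,6]],"q7",round(s["joint_positions"][6],4))
E
python3 -m jog '[{"slide":[0,0,0],"roll":2},{"slide":[0,0,0],"roll":4}]' >/dev/null; python3 rd.py
python3 - <<'E'
from h import *
s,im=shot("w16")
a=im[235:335,295:360,::-1].astype(float)
A=cv2.resize(np.clip((a/80)**.6*255,0,255).astype(np.uint8),None,fx=6,fy=6,interpolation=0)
cv2.imwrite("pics/c16.png",A);cv2.imwrite("pics/c16b.png",cv2.resize(im[130:330,200:460,::-1],None,fx=3,fy=3,interpolation=2))
E
```

```text
t 17.05 yaw -36.03 Mz [-0.199 -0.252  0.186] F [ 1.7 -1.4 -2.4] p [ 0.4762 -0.0232  0.0078] w 0.01
  jt [ 0.386  3.613 -0.212  0.829] q7 -0.5694
```

View pics/c16b.png

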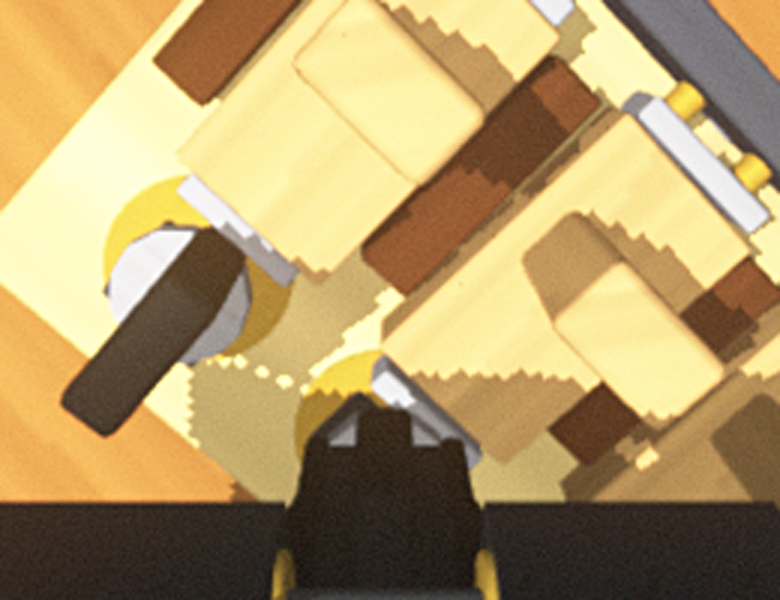

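```bash
for k in 1; do python3 -m jog '[{"slide":[0,0,0],"roll":1.5},{"slide":[0,0,0],"roll":3}]' >/dev/null; python3 rd.py; python3 -m jog '[{"slide":[0,0,0],"roll":1.5},{"slide":[0,0,0],"roll":3}]' >/dev/null; python3 rd.py; python3 -m jog '[{"slide":[0,0,0],"roll":1.5},{"slide":[0,0,0],"roll":3}]' >/dev/null; python3 rd.py; done
```

```text
t 17.27 yaw -39.11 Mz [-0.226 -0.271  0.168] F [ 1.  -0.5 -2.2] p [ 0.4762 -0.0232  0.0078] w 0.0094
  jt [ 0.252  3.731 -0.225  0.526] q7 -0.6212
t 17.43 yaw -42.08 Mz [-0.217 -0.194  0.18 ] F [-0.1 -0.7 -1.4] p [ 0.4762 -0.0232  0.0078] w 0.0094
  jt [ 0.268  3.78  -0.217  0.56 ] q7 -0.6713
t 17.6 yaw -45.11 Mz [-0.222 -0.202  0.146] F [ 0.8 -0.3 -3.1] p [ 0.4762 -0.0232  0.0078] w 0.01
  jt [ 0.265  3.839 -0.215  0.529] q7 -0.7223
```

```bash
python3 -m jog '[{"slide":[0,0,0],"roll":1.5},{"slide":[0,0,0],"roll":3}]' >/dev/null; python3 rd.py; python3 -m jog '[{"slide":[0,0,0],"roll":1.5},{"slide":[0,0,0],"roll":3}]' >/dev/null; python3 rd.py; python3 -m jog '[{"slide":[0,0,0],"roll":1.5},{"slide":[0,0,0],"roll":3}]' >/dev/null; python3 rd.py
```

```text
t 17.77 yaw -48.15 Mz [-0.277 -0.196  0.139] F [ 2.  -0.5 -2.2] p [ 0.4762 -0.0232  0.0078] w 0.0095
  jt [ 0.243  3.899 -0.217  0.471] q7 -0.7733
t 17.93 yaw -51.19 Mz [-0.195 -0.204  0.183] F [ 1.  -0.4 -1.2] p [ 0.4762 -0.0232  0.0078] w 0.0102
  jt [ 0.232  3.952 -0.215  0.468] q7 -0.8244
t 18.1 yaw -54.23 Mz [-0.241 -0.248  0.112] F [ 1.3 -1.7 -1.4] p [ 0.4762 -0.0232  0.0078] w 0.0099
  jt [ 0.229  4.01  -0.211  0.468] q7 -0.8755
```

```bash
python3 -m jog '[{"slide":[0,0,0],"roll":1.5},{"slide":[0,0,0],"roll":3}]' >/dev/null; python3 rd.py; python3 -m jog '[{"slide":[0,0,0],"roll":1.5},{"slide":[0,0,0],"roll":3}]' >/dev/null; python3 rd.py
```

```text
t 18.27 yaw -57.27 Mz [-0.164 -0.199  0.17 ] F [ 1.5 -0.4 -1.5] p [ 0.4762 -0.0232  0.0078] w 0.01
  jt [ 0.228  4.069 -0.21   0.463] q7 -0.9265
t 18.43 yaw -60.31 Mz [-0.208 -0.178  0.156] F [ 1.8 -0.8 -2.4] p [ 0.4762 -0.0232  0.0078] w 0.0094
  jt [ 0.224  4.126 -0.205  0.463] q7 -0.9775
```

```bash
python3 -m jog '[{"slide":[0,0,0],"roll":1.5},{"slide":[0,0,0],"roll":3}]' >/dev/null; python3 rd.py; python3 -m jog '[{"slide":[0,0,0],"roll":1.5},{"slide":[0,0,0],"roll":3}]' >/dev/null; python3 rd.py;python3 -m jog '[{"slide":[0,0,0],"roll":1.5},{"slide":[0,0,0],"roll":3}]' >/dev/null; python3 rd.py
```

```text
t 18.6 yaw -63.35 Mz [-0.157 -0.184  0.195] F [ 0.8 -0.7 -1.8] p [ 0.4762 -0.0232  0.0078] w 0.0099
  jt [ 0.223  4.187 -0.202  0.46 ] q7 -1.0286
t 18.77 yaw -66.38 Mz [-0.209 -0.185  0.101] F [ 1.  -0.7 -1.5] p [ 0.4762 -0.0232  0.0078] w 0.0097
  jt [ 0.227  4.253 -0.208  0.447] q7 -1.0794
t 18.93 yaw -69.42 Mz [-0.191 -0.163  0.156] F [ 1.8 -0.2 -1.7] p [ 0.4762 -0.0233  0.0078] w 0.0097
  jt [ 0.232  4.321 -0.214  0.433] q7 -1.1304
```

```bash
python3 -m jog '[{"slide":[0,0,0],"roll":1.5},{"slide":[0,0,0],"roll":3}]' >/dev/null; python3 rd.py; python3 -m jog '[{"slide":[0,0,0],"roll":1.5},{"slide":[0,0,0],"roll":3}]' >/dev/null; python3 rd.py
```

```text
t 19.1 yaw -72.46 Mz [-0.148 -0.205  0.212] F [ 1.5 -1.7 -1.3] p [ 0.4762 -0.0232  0.0078] w 0.0098
  jt [ 0.238  4.391 -0.221  0.418] q7 -1.1812
t 19.27 yaw -75.49 Mz [-0.188 -0.177  0.206] F [ 1.3 -0.9 -1.8] p [ 0.4762 -0.0233  0.0078] w 0.0097
  jt [ 0.245  4.462 -0.229  0.402] q7 -1.232
```

```bash
python3 -m jog '[{"slide":[0,0,0],"roll":1}]' >/dev/null; python3 rd.py; python3 -m jog '[{"slide":[0,0,0],"roll":1}]' >/dev/null; python3 rd.py;  python3 -m jog '[{"slide":[0,0,0],"roll":1}]' >/dev/null; python3 rd.py
```

```text
t 19.35 yaw -76.53 Mz [-0.2   -0.175  0.192] F [ 0.7 -0.5 -2.3] p [ 0.4762 -0.0232  0.0078] w 0.0093
  jt [ 0.115  4.565 -0.255  0.022] q7 -1.2495
t 19.43 yaw -77.56 Mz [-0.176 -0.217  0.212] F [ 1.2 -1.5 -2.9] p [ 0.4762 -0.0232  0.0078] w 0.0097
  jt [ 0.13   4.57  -0.249  0.174] q7 -1.2668
t 19.52 yaw -78.62 Mz [-0.109 -0.183  0.265] F [ 0.9 -0.2 -2.6] p [ 0.4762 -0.0232  0.0078] w 0.0098
  jt [ 0.143  4.592 -0.246  0.21 ] q7 -1.2844
```

```bash
python3 -m jog '[{"slide":[0,0,0],"roll":0.8},{"slide":[0,0,0],"roll":1.6}]' >/dev/null; python3 rd.py; python3 -m jog '[{"slide":[0,0,0],"roll":0.8}]' >/dev/null; python3 rd.py
```

```text
t 19.68 yaw -80.28 Mz [-0.096 -0.171  0.233] F [ 1.8 -0.8 -2.8] p [ 0.4762 -0.0233  0.0078] w 0.0096
  jt [ 0.089  4.663 -0.257  0.059] q7 -1.3122
t 19.77 yaw -81.14 Mz [-0.136 -0.163  0.27 ] F [ 1.6 -0.4 -1.9] p [ 0.4762 -0.0232  0.0078] w 0.0098
  jt [ 0.118  4.675 -0.253  0.135] q7 -1.3267
```

```bash
python3 -m jog '[{"slide":[0,0,0],"roll":0},{"slide":[0,0,0],"roll":0}]' >/dev/null; python3 rd.py
python3 -m jog '[{"slide":[0,0,0],"roll":0},{"slide":[0,0,0],"roll":0},{"slide":[0,0,0],"roll":0},{"slide":[0,0,0],"roll":0}]' 0.75 >/dev/null; python3 rd.py
python3 - <<'E'
from h import *
s,im=shot("w17")
cv2.imwrite("pics/c17.png",cv2.resize(im[130:330,200:460,::-1],None,fx=3,fy=3,interpolation=2))
E
```

```text
t 19.93 yaw -81.14 Mz [-0.137 -0.218  0.123] F [ 0.9  0.1 -1.5] p [ 0.4762 -0.0232  0.0078] w 0.0098
  jt [-0.184  4.737 -0.233 -0.305] q7 -1.3266
t 20.27 yaw -81.15 Mz [-0.098  0.154  0.025] F [-0.   0.5  0.5] p [ 0.4762 -0.0232  0.0078] w 0.0208
  jt [-4.000e-03  4.794e+00 -2.500e-02  1.000e-03] q7 -1.3267
```

View pics/c17.png

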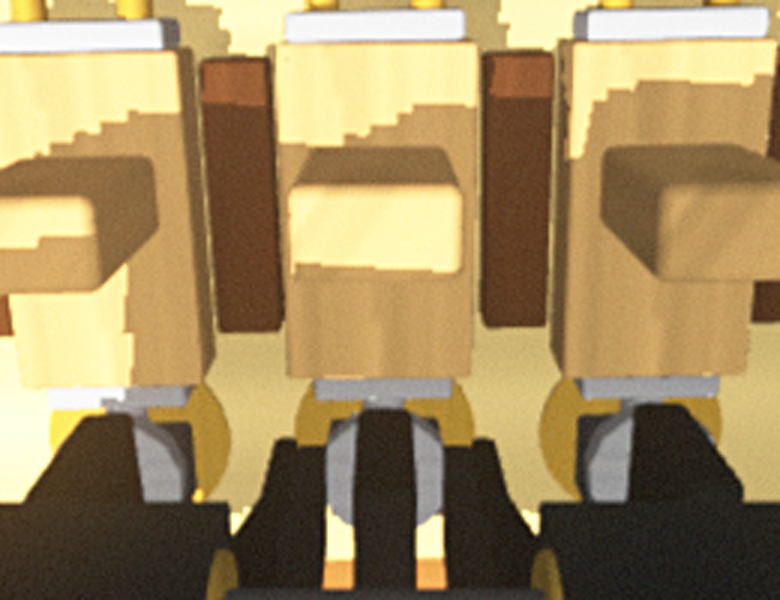

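```bash
python3 -m jog '[{"slide":[-0.6,0,0],"roll":0},{"slide":[-1.6,0,0],"roll":0},{"slide":[-3,0,0],"roll":0},{"slide":[-4.5,0,0],"roll":0},{"slide":[-6,0,0],"roll":0}]' 
python3 -m jog '[{"slide":[-3,0,0],"roll":0},{"slide":[-6,0,0],"roll":0},{"slide":[-9,0,0],"roll":0},{"slide":[-9,0,0],"roll":0},{"slide":[-9,0,0],"roll":0}]'
python3 - <<'E'
from h import *
s,im=shot("w18");im2=r.camera("scene")
cv2.imwrite("pics/c18s.png",cv2.resize(im2[160:270,215:385,::-1],None,fx=4.5,fy=4.5,interpolation=2))
E
python3 rd.py
```

```text
time: 20.73
ee_pos: [0.4766, -0.0233, 0.0694]
eef_rot: [-0.704, -0.054, 0.706, -0.055]
ft_force: [0.9, 0.3, 0.5]
width: 0.0216
time: 21.15
ee_pos: [0.4781, -0.0232, 0.1618]
eef_rot: [0.705, 0.054, -0.705, 0.054]
ft_force: [0.3, 0.1, -0.2]
width: 0.0217
t 21.25 yaw -81.17 Mz [-0.021  0.116  0.014] F [-1.3  0.7 -0.5] p [ 0.4766 -0.0232  0.1593] w 0.0219
  jt [ 0.047  0.312  0.01  -0.019] q7 -1.4525
```

View pics/w18.png

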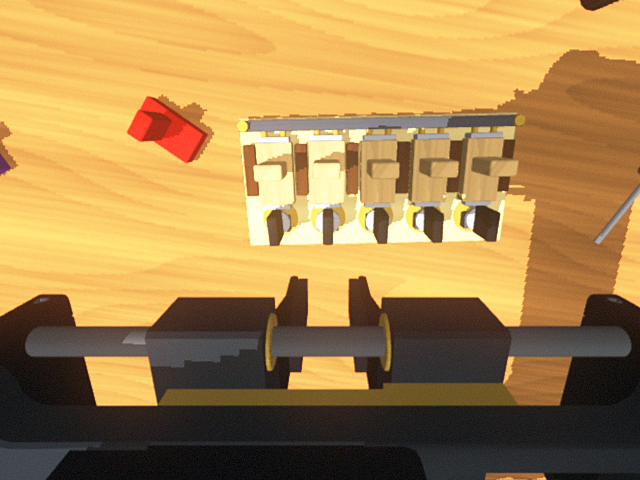

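View pics/c18s.png

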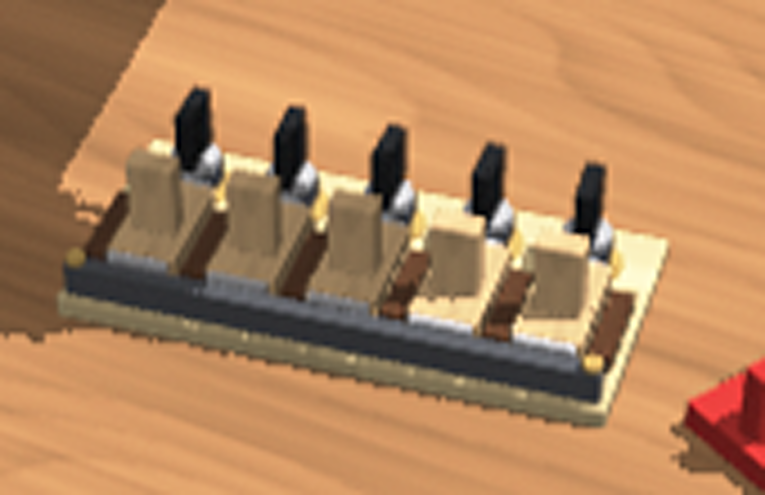

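All five blocks stand level and the bay's knob bar now lies along x like the others. Nothing else looks moved, so I'm handing in.

```bash
python3 -m jog '[{"slide":[0,0,0],"roll":0},{"slide":[0,0,0],"roll":0},{"slide":[0,0,0],"roll":0}]'; python3 -c "
from bench import r
print(r.close_job())"
```

```text
time: 21.5
ee_pos: [0.4761, -0.0234, 0.1587]
eef_rot: [-0.703, -0.054, 0.707, -0.055]
ft_force: [0.5, 0.4, -0.4]
width: 0.0219
the job is handed in; nothing more can be done
None
```

The pale block is in the empty bay (rack y = +50 mm), tab end towards the stop and let go. Its knob is turned about 61° clockwise, and I handed the job in at 21.5 s.

**Clamping force:** Free turning took about 0.15 N m, and the knob began to stiffen after about 45°. I stopped at about 0.26 N m, so roughly 0.11 more, which should be about 25 N on the block. That figure comes from the moment only. The readings scatter by about ±0.03 N m, and the moment and joint-torque readings put the start of stiffening about 3° apart. By either reading the force is 25 to 30 N, within 12 to 40 N.

**Last checks:** In the last pictures the block stands flat against the stop pad, with the plunger on its other end. The neighbouring knobs and blocks look unmoved; I judged this and the other things on the bench by eye and did not measure them. The gripper is clear and reads almost no force.

**What disagreed:** The real fingertips sit about 31 mm behind the reported TCP.
- **Block:** it was pinched only near the top of its tab, but the hold was good enough.
- **Knob:** the first try closed above the bar, and I then pressed on its top with about 17 N while testing. I went about 26 mm lower and gripped it properly.

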